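Take a deck unit's battery pack out and put it on charge

TASK

Take the battery pack out of the grey deck unit and put it on charge: lift the hatch by its bar, swing it over past upright and lower it gently onto its stops, push the pack down until its latch lets go and it springs up, pull it out, and lower it, without dropping it, fully home in the free bay of the charging rack. Then swing the hatch back and lower it gently shut. Do not disturb the other packs or the things on the bench.

Things in the scene. Friction and masses are not known exactly. Their poses are not given: they have to be found in the camera images.
- unit: Deck unit: fixed grey box, 240 (its x) x 140 (its y) x 135 mm high, connectors on its two x ends, 11 mm fins on top of its +x end. Origin: centre of its underside on the bench; x along the hatch hinge, y towards the hatch's bar, z up. The battery well, 40 (x) x 80 mm (y), opens at the deck's centre, 135 mm up; the deck is flat for 70 mm either way along x.
- hatch_hinge (a point): Point on the hatch's hinge line, half-way along it, 144 mm above the bench, at y = -68 mm of the unit. Fixed to the unit, axes as the unit's: x along the hinge line.
- hatch (a joint): Angle (rad) of the hatch, an aluminium lid 120 x 132 x 8 mm, 0.4 kg, over the well: 0 = shut, 1.57 = upright, 2.30 = leaning back on its two rubber-tipped stops. It turns about +x of hatch_hinge: the free edge with the bar goes up and over towards the unit's -y. The hinge runs freely: let go between its ends, the hatch falls shut or falls open.
- hatch_bar (a point): Middle of the hatch's grab bar: round, 10 mm thick, 90 mm long, parallel to the hinge line and 175 mm from it in the hatch's plane, on two arms at its ends; gap 34 mm to the lid's edge and, shut, 32 mm to the unit's side. It moves with the hatch. It can be pinched from above at every angle, fingers closing across it (unit's y), and turns between them.
- pack_mid (a point): Centre of the pack in the deck unit: a block 36 (its x) x 76 (its y) x 96 mm high, 0.4 kg, grey with a black ribbed top; axes along the unit's at the start. It stands in the well on a sprung ejector with 2 mm play each side. Held down, its top is 1 mm above the deck: nothing to grip.
- ejector (a joint): Height (m) of the push-to-release ejector under the pack. 0 = held by its catch. Pressing the middle of the pack's top about 6 mm down (8 to 10 N; solid stop at 9 mm) frees the catch; as the press is lifted it rises to 0.035, so that the pack stands 36 mm out of the deck. It stays up and does not catch again.
- rack: Charging rack: fixed grey block, 226 (its x) x 110 (its y) x 55 mm high, origin at the centre of its underside. Three bays side by side along its x, at -68, 0 and +68 mm, each 46 (x) x 86 mm (y), 40 mm deep, floor 15 mm above the bench. Two hold packs, one is free; which one varies.
- free_bay (a point): Middle of the floor of the rack's free bay; axes as the rack's. A pack fully home has its centre 48 mm above this point and its own x along the rack's x (either way round).
- pack: The same pack as pack_mid; origin at the centre of its underside, z up.
- pack_b_mid (a point): Centre of one of the two like packs that are already charging in the rack. Leave alone.
- pack_c_mid (a point): Centre of the other like pack in the rack. Leave alone.
- screwdriver: Screwdriver, 190 mm, lying on the bench; leave alone.
- wrench: Steel spanner, 170 mm, lying on the bench; leave alone.
- multimeter: Black multimeter, 75 x 150 x 34 mm, lying on the bench; leave alone.
- spray_can: Spray can, 58 mm across, 170 mm high, standing; leave alone.
- parts_tray: Steel tray of small fittings, 150 x 100 x 35 mm; leave alone.
- spare_cap: Round connector cap, 68 mm across, 44 mm high; leave alone.
- mug: White mug, 80 mm across, 95 mm high; leave alone.

How it is judged:
On the way, in this order (a step that is already met when the one before it is completed fails the run):
1. the hatch has been swung past upright and rests on its stops (value of joint hatch above 2.2 rad and velocity of joint hatch below 0.3 rad/s), for 0.2 s.
2. the pack has been pushed in and has sprung up out of the well, the hatch still back on its stops (value of joint ejector above 0.03 m and value of joint hatch above 2.2 rad), for 0.2 s.
3. the pack has been pulled clear of the well, the hatch still back on its stops (z of pack_mid in the frame of hatch_hinge above 0.045 m and value of joint hatch above 2.2 rad), for 0.1 s.
4. the pack stands let go and fully home in the free bay, the hatch still back on its stops (horizontal distance between pack_mid and free_bay below 0.01 m and z of pack_mid in the frame of free_bay below 0.052 m and angle between pack_mid's own z axis and vertical below 0.12 rad and contact force between the fingers and pack below 0.1 N and value of joint hatch above 2.2 rad), for 0.2 s.
At the end, for the whole second after the job is handed in: The pack stands at rest, upright (within 0.12 rad) and fully home in the free bay (centre within 10 mm sideways of the bay's middle and no more than 4 mm above its seated height), and the hatch is shut (within 0.04 rad) over the empty well, its ejector up (horizontal distance between pack_mid and free_bay below 0.01 m and z of pack_mid in the frame of free_bay below 0.052 m and angle between pack_mid's own z axis and vertical below 0.12 rad and linear speed of pack below 0.02 m/s and value of joint hatch below 0.04 rad and value of joint ejector above 0.03 m); the robot touches nothing.
It fails at once if the hatch slams onto its stops or onto the deck (faster than 3.5 rad/s near either end) ((value of joint hatch above 2.1 rad and velocity of joint hatch above 3.5 rad/s) or (value of joint hatch below 0.2 rad and velocity of joint hatch below -3.5 rad/s)).
It fails at once if the pack is dropped into the bay: it falls untouched at more than 0.6 m/s over the rack (linear speed of pack above 0.6 m/s and contact force between the fingers and pack below 0.1 N and horizontal distance between pack_mid and free_bay below 0.06 m).
It fails at once if another pack in the rack is shifted by more than 15 mm (distance of any of pack_b_mid, pack_c_mid from where it was at the start of the episode above 0.015 m).
It fails at once if a thing on the bench is moved by more than 30 mm (distance of any of screwdriver, wrench, multimeter, spray_can, parts_tray, spare_cap, mug from where it was at the start of the episode above 0.03 m).
It also fails if it takes over 72 s, if anything falls off the work surface, if the arm or the gripper's body presses on something with over 40 N, if the wrist force passes 120 N, or if a joint passes its speed limit or range.

ROBOT

A 7-joint arm with a two-finger parallel gripper is mounted at the origin on the work surface. World frame = base frame: x ahead of the robot, y to its left, z up, the work surface at z = 0. Lengths are in m, angles in rad, forces in N, time in s.
With the tool pointing down it reaches from about 0.425 to 0.825 m from the base axis. Payload 3.6 kg.
Tool frame: the origin (TCP) lies midway between the tips of the shut fingers; the grasp point (between the pads) lies 19 mm behind it; z points along the fingers, x is the direction in which the jaws open and shut, and the axes are right-handed (so a half turn about z gives the same grasp; the last joint's range is limited). The gripper opens to 85 mm and grips with 20 to 120 N. Pads are 22 mm wide; open, the fingers measure 114 mm over their backs; the gripper's body (76 mm by 85 mm) begins 54 mm behind the grasp point. The pads swing forward as they close: fully open they stand 13 mm farther back than shut.
Start: joints at [-1.133, 0.615, -0.013, 1.423, 0.008, 1.103, -0.04], TCP at [0.291, 0.581, 0.231] pointing down, gripper open.
Joint ranges: [-3.12, 3.12], [-0.3, 2.06], [-1.34, 1.32], [0.26, 2.42], [-1.36, 4.5], [0.01, 1.98], [-2.84, 2.84]. Speed limits (rad/s): [2.79, 2.79, 3.14, 3.14, 3.14, 3.14, 3.14].

INTERFACE

Orientations are given as a unit quaternion [x, y, z, w].
In Python, from station import bot gives the robot as it stands.
- The arm moves only by the tool move_arm, never from a script. Its argument "plan" is a list that holds one entry, the list of rows, each a list of 7 numbers: the shift along the tool's x, y, z in m, then the turn, a rotation vector about the tool's x, y, z in degrees, then the finger opening in m, from 0 to 0.0854. A call has 1 to 5 rows; each row shifts and turns the pose as measured when the row begins, along the tool's axes as they then stand; what a row does not reach is not made up. A row lasts 1/12 s, in which the tool goes at most 41.7 mm and 7.16 degrees, less where a joint would pass 70% of its speed; a pose out of reach is approached as far as the arm can. A call is refused whole if a number of a shift passes 0.0417 or a number of a turn 7.16, either way. A call with a gripper value outside its range is refused whole. The fingers move at their own pace and stop on an object; "force" is the grip in N (left out, the last holds). Time passes only in rows, so rows that do not move let the fingers close. It gives the time, the measured TCP pose, the force and the opening at its end, in the units of the state.
- bot.read_state(): the state, without advancing time (a new reading comes with each control period).
- bot.read_camera(name): name is "scene" or "top"; returns (picture, depth): 420x560x3 uint8, red, green, blue; 420x560 float32, m along the optical axis (not along the pixel's ray), 0 where there is no reading.
- bot.calibration(name): a dict with "intrinsics" (3x3 intrinsics, pixels), "D" ([k1, k2, p1, p2, k3] as OpenCV has them; the pictures are not rectified), "world_from_camera" (4x4, takes a point from camera to world coordinates). Camera axes: x right, y down, z forward; pixel columns grow to the right and rows downward; lengths in m; the calibration is good to about 2 mm. A picture is of the moment at which its call begins. calibration takes no time and is no camera call.
- bot.finish_job(): hands the job in, once; it reports no verdict.
Trained networks look in the newest picture that a camera, given by its name, has taken for a name from the list of things; names that differ only in an ending like _2 or _b are one class to them, and where a whole thing is asked for, a point or a joint stands for the part that bears it (a point fixed in the world has none). Each returns a list of dicts, best first, with "conf" (0 to 1); they miss things now and then, are a little off and sometimes report something else, mostly with a low value. They report only what shows in the picture. A call takes as long as a camera call.
- bot.search_frame(query, camera): "xy" ([column, row] as shares, 0 to 1, of the picture: columns of its width, rows of its height, amid what is visible of it).
- bot.silhouettes(query, camera): "pixels" (420x560 bool, what is visible of it) and "xy" ([column, row] as shares, 0 to 1, of the picture: columns of its width, rows of its height, amid what is visible of it).
The state is a dict: "clock": time; "joint_positions": joint angles; "dq": joint speeds; "joint_efforts": joint torques, N m; "position": TCP position; "tcp_rot": TCP orientation; "force": force on the tool from outside, world axes, zero at the start; "moment": the same for the moment, N m; "grip_width": opening from 0.0 (shut) to 1.0 (fully open).
Only numpy, scipy, OpenCV 4.12 (cv2) and the standard library are available. Lean on these libraries where they do the work, as an engineer would, in place of code of your own. Each camera call takes 0.05 s, during which the arm holds its last target.

## Working session

There is one attempt and no reset: what is moved stays moved. The work goes in short steps, Python scripts to look and compute and a tool call to move; the robot and the scene stay as the last step left them, time stands still between calls to the robot, and variables do not carry over. Pictures are saved under pics/ and viewed, and the job is handed in when it is done.

Besides the shell and the picture viewer there is one more tool, called after ">>>" as a command line: name --argument value ..., lists and objects as JSON in quotes. move_arm: Moves the arm, as the interface text tells. Its arguments: {"type":"object","properties":{"plan":{"type":"array"},"force":{"type":"number"}},"required":["plan"]}

```bash
ls; mkdir -p pics; cat > h.py <<'E'
import numpy as np, cv2
from scipy.spatial.transform import Rotation as R
from station import bot
def cam(n,fn=None):
    p,d=bot.read_camera(n)
    if fn: cv2.imwrite('pics/'+fn,p[:,:,::-1])
    return p,d
def cloud(n,d):
    c=bot.calibration(n);K=np.array(c['intrinsics']);D=np.array(c['D']);T=np.array(c['world_from_camera'])
    h,w=d.shape;u,v=np.meshgrid(np.arange(w),np.arange(h))
    q=cv2.undistortPoints(np.stack([u,v],-1).reshape(-1,1,2).astype(float),K,D).reshape(h,w,2)
    P=np.concatenate([q*d[...,None],d[...,None]],-1)
    W=P@T[:3,:3].T+T[:3,3]
    W[d==0]=np.nan
    return W
E
python3 - <<'E'
from h import *
for n in ['scene','top']:
    p,d=cam(n,n+'0.png'); W=cloud(n,d); np.save(n+'0.npy',W)
    for q in ['unit','hatch','hatch_bar','rack','pack','free_bay','pack_b_mid']:
        for r in bot.search_frame(q,n)[:4]:
            c=int(r['xy'][0]*560);w=int(r['xy'][1]*420)
            print(n,q,round(r['conf'],2),c,w,np.round(W[min(w,419),min(c,559)],3))
    print(np.array(bot.calibration(n)['world_from_camera']).round(2))
s=bot.read_state();print(s)
E
```

```text
pics
scene unit 0.79 241 225 [ 0.648 -0.077  0.147]
scene unit 0.21 139 229 [ 0.714 -0.404  0.137]
scene hatch 0.81 243 208 [ 0.575 -0.087  0.151]
scene hatch 0.36 291 284 [0.756 0.108 0.012]
scene hatch_bar 0.61 245 207 [ 0.571 -0.081  0.152]
scene rack 0.75 342 254 [0.612 0.26  0.024]
scene pack_b_mid 0.69 334 229 [0.583 0.224 0.113]
scene pack_b_mid 0.29 136 227 [ 0.714 -0.412  0.146]
scene pack_b_mid 0.25 241 224 [ 0.65  -0.076  0.155]
[[-0.17  0.72 -0.67  1.73]
 [ 0.98  0.12 -0.12  0.25]
 [-0.   -0.68 -0.73  1.4 ]
 [ 0.    0.    0.    1.  ]]
top unit 0.62 330 220 [ 0.555 -0.099  0.153]
top hatch 0.78 328 214 [ 0.57  -0.094  0.154]
top hatch 0.61 208 189 [0.634 0.22  0.112]
top hatch_bar 0.88 324 216 [ 0.564 -0.084  0.153]
top hatch_bar 0.31 139 171 [0.702 0.435 0.004]
top rack 0.95 213 227 [0.54  0.209 0.056]
top free_bay 0.74 206 239 [nan nan nan]
top free_bay 0.38 211 224 [0.554 0.221 0.014]
top pack_b_mid 0.82 208 215 [0.565 0.216 0.11 ]
top pack_b_mid 0.47 324 213 [ 0.572 -0.084  0.152]
[[ 0.03 -0.99  0.15  0.37]
 [-1.   -0.03  0.    0.02]
 [ 0.   -0.15 -0.99  1.41]
 [ 0.    0.    0.    1.  ]]
{'clock': 0.8, 'joint_positions': array([-1.1325    ,  0.61485887, -0.01260805,  1.42339993,  0.00809058,
        1.10340853, -0.04037181]), 'dq': array([-0.00147484,  0.00011074,  0.00054013,  0.00018801,  0.00010012,
        0.00034795, -0.00116355]), 'joint_efforts': array([ 2.48978949e-04, -4.69053876e+01,  2.59035174e-01, -1.71341300e+01,
        1.00530617e-02,  1.67416303e-03,  5.63889415e-06]), 'position': array([0.29131571, 0.58102978, 0.23132394]), 'tcp_rot': array([ 8.50933506e-01,  5.25273422e-01, -2.38748474e-05, -1.40482800e-05]), 'force': array([-0.84508027, -0.63083201,  0.31018388]), 'moment': array([ 0.01417134, -0.02609561, -0.01014105]), 'grip_width': 1.0001059872322569}
```

View pics/scene0.png

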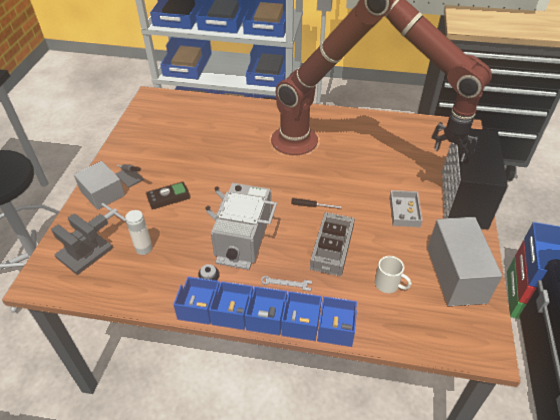

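View pics/top0.png

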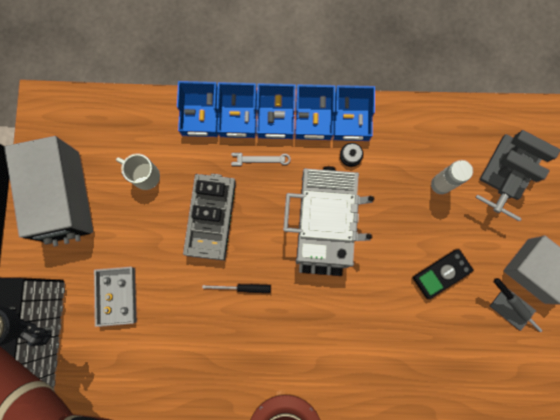

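The scene shows the unit with the bar at top-picture (289,213), towards world +y, and the fins at (332,182), towards +x. The stops are at (365,200) and (368,236). The rack is at (211,217), and its free bay is the lower one, near (206,243). Next I fit the poses.

```bash
python3 - <<'E'
from h import *
im=cv2.imread('pics/top0.png')
c=cv2.resize(im[160:280,170:390],None,fx=3.6,fy=3.6,interpolation=cv2.INTER_CUBIC);cv2.imwrite('pics/crop0.png',c)
W=np.load('top0.npy')
def fit(m,name):
    pts=W[m][:,:2].astype(np.float32); r=cv2.minAreaRect(pts); print(name,len(pts),r)
def reg(u0,u1,v0,v1):
    m=np.zeros(W.shape[:2],bool);m[v0:v1,u0:u1]=1;return m
z=W[...,2]
fit(reg(175,245,165,270)&(z>.045)&(z<.065),'rack top')
fit(reg(175,245,165,270)&(z>.1)&(z<.13),'packs')
fit(reg(175,245,225,270)&(z>.005)&(z<.025),'bay floor?')
fit(reg(298,360,165,280)&(z>.125)&(z<.17),'unit')
fit(reg(298,360,185,242)&(z>.145)&(z<.16),'lid')
fit(reg(280,299,185,242)&(z>.13)&(z<.165),'bar')
m=reg(280,299,185,242)&(z>.1);print(W[m].round(3)[::4])
E
```

```text
rack top 1704 ((0.5719673037528992, 0.22348594665527344), (0.11159303039312363, 0.22628550231456757), 84.66058349609375)
packs 796 ((0.6053617596626282, 0.22083479166030884), (0.07588934898376465, 0.10460090637207031), 84.47468566894531)
bay floor? 580 ((0.4893500804901123, 0.22299563884735107), (0.12290295958518982, 0.1929296851158142), 2.4088380336761475)
unit 5208 ((0.5693451762199402, -0.09646689146757126), (0.2527751624584198, 0.15761655569076538), 0.984890878200531)
lid 2492 ((0.5754831433296204, -0.09595498442649841), (0.14236833155155182, 0.15619759261608124), 1.3892558813095093)
bar 228 ((0.5727031230926514, -0.00023962929844856262), (0.10130126029253006, 0.035697054117918015), 1.3873292207717896)
[[ 0.622  0.011  0.147]
 [ 0.622  0.001  0.148]
 [ 0.619  0.011  0.151]
 [ 0.62   0.001  0.148]
 [ 0.62  -0.009  0.149]
 [ 0.617  0.011  0.147]
 [ 0.618  0.001  0.145]
 [ 0.617 -0.009  0.152]
 [ 0.614  0.011  0.147]
 [ 0.614  0.001  0.149]
 [ 0.615 -0.009  0.145]
 [ 0.612  0.011  0.146]
 [ 0.613 -0.012  0.145]
 [ 0.609  0.008  0.149]
 [ 0.606  0.008  0.152]
 [ 0.604  0.008  0.149]

[... 284 characters left out ...]
48]
 [ 0.571  0.007  0.147]
 [ 0.567  0.007  0.15 ]
 [ 0.565  0.007  0.151]
 [ 0.563  0.007  0.146]
 [ 0.56   0.007  0.148]
 [ 0.558  0.007  0.142]
 [ 0.555  0.007  0.146]
 [ 0.552  0.007  0.147]
 [ 0.55   0.007  0.148]
 [ 0.548  0.007  0.145]
 [ 0.545  0.009  0.147]
 [ 0.542  0.009  0.15 ]
 [ 0.539  0.009  0.149]
 [ 0.536  0.009  0.151]
 [ 0.534  0.009  0.151]
 [ 0.532  0.009  0.144]
 [ 0.532 -0.001  0.145]
 [ 0.533 -0.011  0.146]
 [ 0.529  0.011  0.146]
 [ 0.529  0.001  0.152]
 [ 0.529 -0.009  0.15 ]
 [ 0.53  -0.019  0.148]
 [ 0.526  0.009  0.151]
 [ 0.527 -0.001  0.148]
 [ 0.527 -0.011  0.15 ]
 [ 0.525  0.014  0.141]
 [ 0.524  0.004  0.149]
 [ 0.525 -0.007  0.143]
 [ 0.525 -0.017  0.148]]
```

View pics/crop0.png

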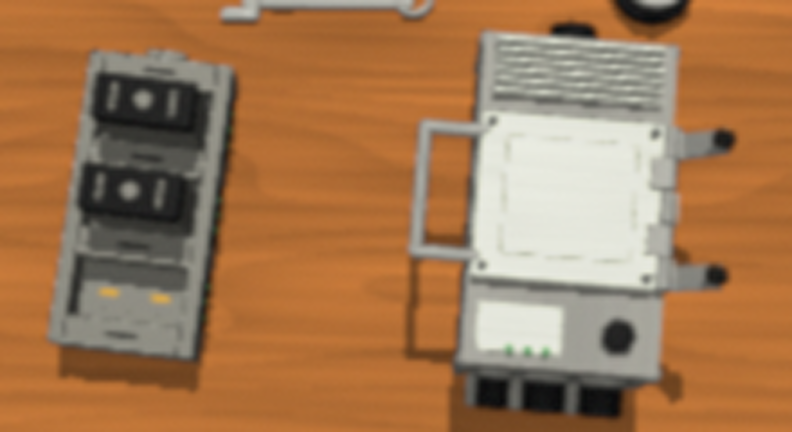

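```bash
python3 - <<'E'
from h import *
c=bot.calibration('top');K=np.array(c['intrinsics']);D=np.array(c['D']);T=np.array(c['world_from_camera'])
def toplane(uv,z):
    q=cv2.undistortPoints(np.array(uv,float).reshape(-1,1,2),K,D).reshape(-1,2)
    r=np.c_[q,np.ones(len(q))]@T[:3,:3].T
    return T[:3,3]+r*((z-T[2,3])/r[:,2])[:,None]
im=cv2.imread('pics/top0.png').astype(int)
# crop pixel -> image
f=lambda x,y:(170+x/3.6-.36,160+y/3.6-.36)
P=toplane([f(*a) for a in [(483,113),(673,128),(657,293),(468,276)]],.152)
print('lid corners',P.round(4), P.mean(0))
P=toplane([f(*a) for a in [(486,32),(680,46),(661,380),(456,364)]],.135);print('unit top',P.round(4),P.mean(0))
P=toplane([f(*a) for a in [(424,126),(415,250)]],.149);print('bar',P.round(4))
P=toplane([f(*a) for a in [(93,52),(234,67),(196,358),(50,343)]],.055);print('rack',P.round(4),P.mean(0))
for n in ['top','scene']:
  W=np.load(n+'0.npy')
  for q in ['hatch','rack','unit']:
    for r in bot.silhouettes(q,n)[:1]:
        m=r['pixels'];m=cv2.erode(m.astype(np.uint8),np.ones((3,3)))>0
        w=W[m]; w=w[w[:,2]>({'hatch':.14,'rack':.045,'unit':.125}[q])];
        if q=='rack': w=w[w[:,2]<.065]
        print(n,q,r['conf'],cv2.minAreaRect(w[:,:2].astype(np.float32)),np.nanmedian(w[:,2]))
E
```

```text
lid corners [[ 0.6276 -0.0314  0.152 ]
 [ 0.6205 -0.1662  0.152 ]
 [ 0.5028 -0.1556  0.152 ]
 [ 0.511  -0.0234  0.152 ]] [ 0.56548615 -0.09414576  0.152     ]
unit top [[ 0.6908 -0.0331  0.135 ]
 [ 0.6842 -0.1734  0.135 ]
 [ 0.4433 -0.1612  0.135 ]
 [ 0.4504 -0.0169  0.135 ]] [ 0.56717415 -0.09611457  0.135     ]
bar [[0.6176 0.0102 0.149 ]
 [0.5287 0.0142 0.149 ]]
rack [[0.6864 0.2647 0.055 ]
 [0.6777 0.1562 0.055 ]
 [0.4543 0.1754 0.055 ]
 [0.4626 0.2849 0.055 ]] [0.57026105 0.22032058 0.055     ]
top hatch 0.94 ((0.5690979957580566, -0.07593947649002075), (0.1772148311138153, 0.11455630511045456), 86.78942108154297) 0.14987335434986004
top rack 0.73 ((0.5721421241760254, 0.22243544459342957), (0.10824474692344666, 0.22551412880420685), 84.18360137939453) 0.05461278605102793
top unit 0.95 ((0.5676678419113159, -0.09331456571817398), (0.2117270827293396, 0.24310840666294098), 86.4825668334961) 0.14607606397621342
scene hatch 0.6 ((0.5708544254302979, -0.07383076101541519), (0.1736651510000229, 0.11961434781551361), 85.88094329833984) 0.15045831183796943
scene rack 0.57 ((0.5759183168411255, 0.22420981526374817), (0.10747229307889938, 0.23199789226055145), 84.0999526977539) 0.0538303148397592
scene unit 0.88 ((0.5702774524688721, -0.09238850325345993), (0.21085263788700104, 0.2443055510520935), 85.97237396240234) 0.14644355539615894
```

>>> move_arm --plan '[[[0, 0, 0, 0, 0, -5.85, 0.04], [0, 0, 0, 0, 0, -5.85, 0.04], [0, 0, 0, 0, 0, -5.85, 0.04], [0, 0, 0, 0, 0, -5.85, 0.04], [0, 0, 0, 0, 0, 0, 0.04]]]' --force 40

```text
clock: 1.52
position: [0.2912, 0.5811, 0.2313]
tcp_rot: [0.72, 0.694, 0.0, 0.0]
force: [0.3, 0.7, -0.4]
grip_width: 0.468
```

```bash
cat >> h.py <<'E'
C=np.array([.567,-.0955,0]);YU=np.radians(-3.2);RC=np.array([.5713,.222,0]);YR=np.radians(-5.4)
def st(yaw=None):
    s=bot.read_state();r=R.from_quat(s['tcp_rot']).as_matrix();p=s['position']
    U=R.from_euler('z',YU).as_matrix();K=R.from_euler('z',YR).as_matrix()
    print('t',round(s['clock'],2),'tcp',p.round(4),'yaw',round(np.degrees(np.arctan2(r[1,0],r[0,0])),2),'tilt',np.degrees([r[0,2],r[1,2]]).round(2),'unit',(U.T@(p-C)).round(4),'rack',(K.T@(p-RC)).round(4),'F',s['force'].round(1),'g',round(s['grip_width']*85.4,1),'q',s['joint_positions'].round(2))
    return s
E
python3 -c "
from h import *
st()"
```

```text
t 1.52 tcp [0.2912 0.5811 0.2313] yaw 87.86 tilt [ 0.03 -0.01] unit [-0.3131  0.6601  0.2313] rack [-0.3126  0.3311  0.2313] F [ 0.3  0.7 -0.4] g 40.0 q [-1.07  0.62 -0.13  1.42  0.08  1.11  0.32]
```

>>> move_arm --plan '[[[-0.034, 0.02, 0, 0, 0, 1.0, 0.04], [-0.034, 0.02, 0, 0, 0, 0, 0.04], [-0.034, 0.02, 0, 0, 0, 0, 0.04], [-0.034, 0.02, 0, 0, 0, 0, 0.04], [-0.034, 0.02, 0, 0, 0, 0, 0.04]]]'

```text
clock: 1.93
position: [0.3757, 0.4121, 0.2289]
tcp_rot: [0.724, 0.69, 0.001, -0.006]
force: [0.7, 0.9, 0.3]
grip_width: 0.469
```

>>> move_arm --plan '[[[-0.034, 0.02, 0, 0, 0, 0, 0.04], [-0.034, 0.02, 0, 0, 0, 0, 0.04], [-0.034, 0.02, 0, 0, 0, 0, 0.04], [-0.034, 0.02, 0, 0, 0, 0, 0.04], [-0.034, 0.02, 0, 0, 0, 0, 0.04]]]'

```text
clock: 2.35
position: [0.4701, 0.2286, 0.2279]
tcp_rot: [0.728, 0.685, 0.003, -0.006]
force: [0.4, 0.3, 0.4]
grip_width: 0.466
```

```bash
python3 -c "
from h import *
st()"
```

```text
t 2.35 tcp [0.4701 0.2286 0.2279] yaw 86.49 tilt [-0.15  0.75] unit [-0.1148  0.3182  0.2279] rack [-0.1013 -0.0029  0.2279] F [0.4 0.3 0.4] g 39.8 q [-0.41  0.42 -0.1   1.8   0.04  0.92  0.98]
```

>>> move_arm --plan '[[[-0.036, 0.02, 0, 0, 0, 0, 0.04], [-0.036, 0.02, 0, 0, 0, 0, 0.04], [-0.036, 0.02, 0, 0, 0, 0, 0.04], [-0.036, 0.02, 0, 0, 0, 0, 0.04], [-0.036, 0.02, 0, 0, 0, 0, 0.04]]]'

```text
clock: 2.77
position: [0.5585, 0.0398, 0.2272]
tcp_rot: [0.734, 0.68, 0.006, -0.005]
force: [1.4, 0.2, 0.0]
grip_width: 0.468
```

>>> move_arm --plan '[[[-0.026, 0.012, 0, 0, 0, 0, 0.04], [0, 0, 0, 0, 0, 0, 0.04]]]'

```text
clock: 2.93
position: [0.572, -0.0012, 0.2269]
tcp_rot: [0.741, 0.671, 0.004, -0.0]
force: [0.4, -0.1, -0.4]
grip_width: 0.47
```

```bash
python3 -c "
from h import *
st()
p,d=cam('top','t1.png');st();cv2.imwrite('pics/t1c.png',cv2.resize(p[160:280,240:420,::-1],None,fx=4,fy=4))"
```

```text
t 2.93 tcp [ 0.572  -0.0012  0.2269] yaw 84.36 tilt [0.34 0.38] unit [-0.0003  0.0945  0.2269] rack [ 0.0217 -0.2221  0.2269] F [ 0.4 -0.1 -0.4] g 40.1 q [ 0.    0.49 -0.05  1.67  0.02  0.97  1.41]
t 2.98 tcp [0.5712 0.0019 0.2269] yaw 84.51 tilt [0.29 0.52] unit [-0.0012  0.0975  0.2269] rack [ 0.0207 -0.2192  0.2269] F [1.  0.4 0.2] g 39.8 q [-0.    0.49 -0.06  1.67  0.02  0.98  1.41]
```

View pics/t1c.png

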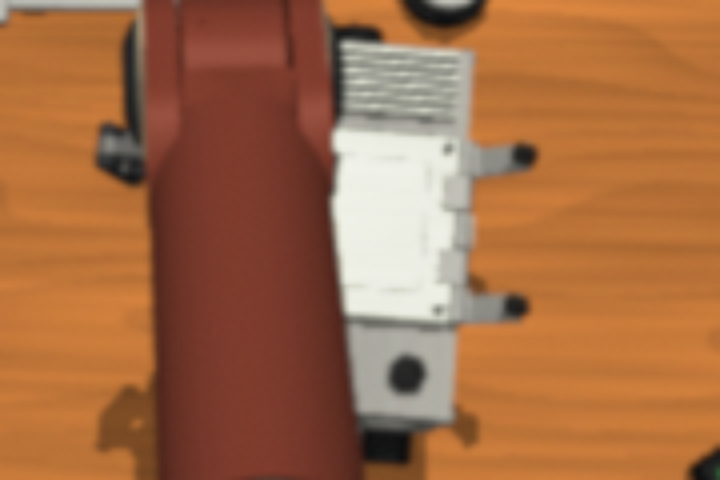

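The arm hides the bar in this view, so I rely on the earlier measurement. I correct the pose and then descend.

>>> move_arm --plan '[[[0.0095, 0.001, 0.02, 0, 0, -2.3, 0.04], [0, 0, 0.02, 0, 0, 0, 0.04], [0, 0, 0, 0, 0, 0, 0.04]]]'

```text
clock: 3.23
position: [0.5742, 0.0139, 0.1876]
tcp_rot: [0.728, 0.685, 0.007, -0.001]
force: [-0.6, -0.1, -1.0]
grip_width: 0.465
```

```bash
python3 -c "
from h import *
p,d=cam('scene');st();cv2.imwrite('pics/s1c.png',cv2.resize(p[130:280,180:360,::-1],None,fx=4,fy=4))"
```

```text
t 3.28 tcp [0.5752 0.0148 0.1894] yaw 86.62 tilt [0.68 0.74] unit [0.002  0.1106 0.1894] rack [ 0.0234 -0.2059  0.1894] F [0.4 0.5 0.4] g 39.9 q [-0.01  0.54 -0.07  1.71  0.03  0.88  1.42]
```

View pics/s1c.png

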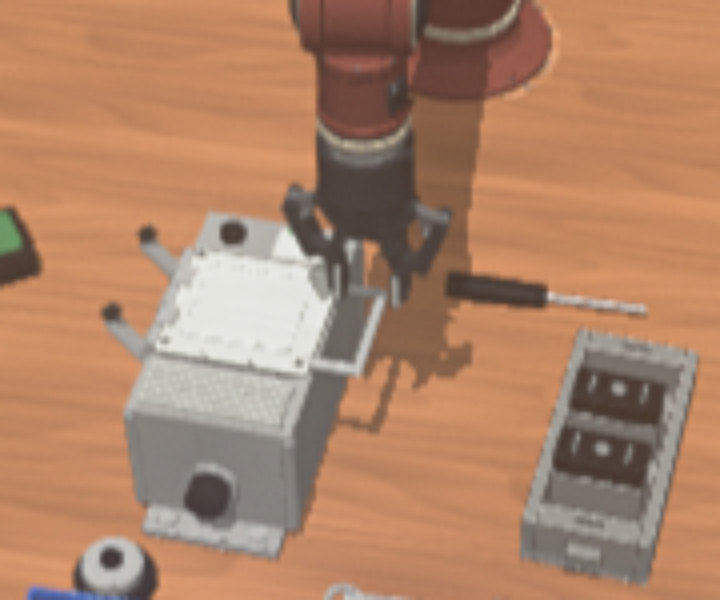

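The fingers straddle the bar, which shows at crop (370,320). I descend.

>>> move_arm --plan '[[[-0.002, -0.002, 0.025, 0, 0, 0, 0.04], [0, 0, 0.025, 0, 0, 0, 0.04], [0, 0, 0.01, 0, 0, 0, 0.04], [0, 0, 0, 0, 0, 0, 0.04]]]'

```text
clock: 3.62
position: [0.5772, 0.0197, 0.1336]
tcp_rot: [0.727, 0.687, 0.014, 0.002]
force: [-1.3, 0.7, 0.3]
grip_width: 0.472
```

```bash
python3 -c "
from h import *
st()"
```

```text
t 3.62 tcp [0.5772 0.0197 0.1336] yaw 86.8 tilt [1.28 0.95] unit [0.0037 0.1156 0.1336] rack [ 0.0249 -0.2008  0.1336] F [-1.3  0.7  0.3] g 40.3 q [-0.02  0.61 -0.07  1.77  0.03  0.74  1.41]
```

>>> move_arm --plan '[[[-0.008, -0.003, 0.009, 1.2, -1.0, 0, 0.04], [0, 0, 0, 0, 0, 0, 0.04]]]'

```text
clock: 3.78
position: [0.5746, 0.013, 0.126]
tcp_rot: [0.726, 0.688, 0.0, 0.001]
force: [-0.4, -1.7, -0.5]
grip_width: 0.47
```

```bash
cat >> h.py <<'E'
def fix(yaw=None):
    s=st();r=R.from_quat(s['tcp_rot']).as_matrix()
    y=np.radians(yaw) if yaw is not None else np.arctan2(r[1,0],r[0,0])
    T=np.array([[np.cos(y),np.sin(y),0],[np.sin(y),-np.cos(y),0],[0,0,-1]]).astype(float)
    print('turn to fix (tool,deg)',np.degrees(R.from_matrix(r.T@T).as_rotvec()).round(2))
E
python3 -c "
from h import *
fix(86.8)"
```

```text
t 3.78 tcp [0.5746 0.013  0.126 ] yaw 86.87 tilt [ 0.07 -0.01] unit [0.0016 0.1087 0.126 ] rack [ 0.023  -0.2078  0.126 ] F [-0.4 -1.7 -0.5] g 40.1 q [-0.03  0.62 -0.06  1.77  0.05  0.75  1.41]
turn to fix (tool,deg) [0.07 0.01 0.07]
```

Well placed. I close on the bar.

>>> move_arm --plan '[[[0, 0, 0, 0, 0, 0, 0.0], [0, 0, 0, 0, 0, 0, 0.0], [0, 0, 0, 0, 0, 0, 0.0], [0, 0, 0, 0, 0, 0, 0.0]]]' --force 40

```text
clock: 4.12
position: [0.5764, 0.0122, 0.1288]
tcp_rot: [0.727, 0.687, 0.002, 0.002]
force: [-0.3, 0.9, -2.1]
grip_width: 0.103
```

```bash
python3 -c "
from h import *
fix(86.8)"
```

```text
t 4.12 tcp [0.5764 0.0122 0.1288] yaw 86.8 tilt [ 0.32 -0.08] unit [0.0033 0.1081 0.1288] rack [ 0.0248 -0.2084  0.1288] F [-0.3  0.9 -2.1] g 8.8 q [-0.03  0.62 -0.05  1.76  0.05  0.76  1.41]
turn to fix (tool,deg) [ 0.32  0.06 -0.  ]
```

```bash
cat >> h.py <<'E'
def arc(step,n=5):
    s=bot.read_state();U=R.from_euler('z',YU).as_matrix();p=U.T@(s['position']-C);r=R.from_quat(s['tcp_rot']).as_matrix()
    y=p[1]+.068;z=p[2]+.019-.144;ph=np.arctan2(z,y);rad=np.hypot(y,z)
    print('phi',ph.round(3),'rad',rad.round(4))
    cur=np.array([p[0],p[1],p[2]])
    for k in range(n):
        a=ph+step*(k+1)
        t=np.array([.0033,-.068+.1755*np.cos(a),.144-.019+.1755*np.sin(a)])
        print((r.T@(U@(t-cur))).round(4)); cur=t
E
python3 -c "
from h import *
arc(.15)"
```

```text
phi 0.022 rad 0.1761
[-0.0032  0.0001 -0.0262]
[-0.0064  0.0001 -0.0255]
[-0.0102  0.0001 -0.0242]
[-0.0137  0.0001 -0.0225]
[-0.0169  0.0001 -0.0202]
```

>>> move_arm --plan '[[[-0.003, 0, -0.026, 0, 0, 0, 0], [-0.006, 0, -0.0255, 0, 0, 0, 0], [-0.01, 0, -0.024, 0, 0, 0, 0], [-0.0135, 0, -0.0225, 0, 0, 0, 0], [-0.017, 0, -0.02, 0, 0, 0, 0]]]'

```text
clock: 4.53
position: [0.574, -0.0308, 0.2466]
tcp_rot: [0.724, 0.69, 0.005, -0.001]
force: [1.3, -0.1, -5.2]
grip_width: 0.098
```

```bash
python3 -c "
from h import *
fix(86.8)
arc(.15)"
```

```text
t 4.53 tcp [ 0.574  -0.0308  0.2466] yaw 87.26 tilt [0.3  0.44] unit [0.0034 0.065  0.2466] rack [ 0.0265 -0.2514  0.2466] F [ 1.3 -0.1 -5.2] g 8.4 q [ 0.06  0.48 -0.07  1.63  0.03  1.03  1.51]
turn to fix (tool,deg) [ 0.28 -0.45  0.45]
phi 0.741 rad 0.1802
[-0.0225 -0.0002 -0.015 ]
[-0.0215 -0.0001 -0.0151]
[-0.0235 -0.0001 -0.0117]
[-0.025  -0.0002 -0.0081]
[-0.026  -0.0002 -0.0043]
```

>>> move_arm --plan '[[[-0.0225, 0, -0.0155, 0.3, -0.4, 0.4, 0], [-0.0215, 0, -0.015, 0, 0, 0, 0], [-0.0235, 0, -0.0117, 0, 0, 0, 0], [-0.025, 0, -0.008, 0, 0, 0, 0], [-0.026, 0, -0.0043, 0, 0, 0, 0]]]'

```text
clock: 4.95
position: [0.5684, -0.1389, 0.3082]
tcp_rot: [0.722, 0.692, 0.01, -0.006]
force: [0.8, 0.9, -5.2]
grip_width: 0.096
```

```bash
python3 -c "
from h import *
fix(86.8)
arc(.12)"
```

```text
t 4.95 tcp [ 0.5684 -0.1389  0.3082] yaw 87.56 tilt [0.38 1.25] unit [ 0.0038 -0.0433  0.3082] rack [ 0.031  -0.3596  0.3082] F [ 0.8  0.9 -5.2] g 8.2 q [ 0.25  0.45 -0.05  1.5   0.    1.19  1.73]
turn to fix (tool,deg) [ 0.32 -1.26  0.75]
phi 1.437 rad 0.1848
[-0.0224 -0.0008  0.0072]
[-0.021  -0.0003  0.0005]
[-0.0208 -0.0003  0.003 ]
[-0.0203 -0.0003  0.0055]
[-0.0195 -0.0003  0.0079]
```

>>> move_arm --plan '[[[-0.022, 0, 0.007, 0.3, -1.2, 0.7, 0], [-0.021, 0, 0.001, 0, 0, 0, 0], [-0.021, 0, 0.003, 0, 0, 0, 0], [-0.02, 0, 0.0055, 0, 0, 0, 0]]]'

```text
clock: 5.28
position: [0.5643, -0.2219, 0.3002]
tcp_rot: [0.726, 0.687, 0.007, 0.001]
force: [0.5, 0.9, -3.0]
grip_width: 0.096
```

```bash
python3 -c "
from h import *
fix(86.8)
arc(.1)"
```

```text
t 5.28 tcp [ 0.5643 -0.2219  0.3002] yaw 86.86 tilt [0.63 0.45] unit [ 0.0043 -0.1263  0.3002] rack [ 0.0348 -0.4426  0.3002] F [ 0.5  0.9 -3. ] g 8.2 q [ 0.36  0.49 -0.03  1.46  0.    1.19  1.85]
turn to fix (tool,deg) [ 0.61 -0.48  0.05]
phi 1.892 rad 0.1846
[-0.0136 -0.0012  0.0149]
[-0.0157 -0.0001  0.0078]
[-0.0148 -0.0001  0.0094]
[-0.0138 -0.0001  0.0108]
[-0.0127 -0.0001  0.0121]
```

>>> move_arm --plan '[[[-0.0136, 0, 0.012, 0.6, -0.5, 0, 0], [-0.0155, 0, 0.008, 0, 0, 0, 0], [-0.0145, 0, 0.0095, 0, 0, 0, 0]]]'

```text
clock: 5.53
position: [0.5617, -0.2706, 0.2734]
tcp_rot: [0.728, 0.686, 0.0, 0.003]
force: [1.7, 2.9, -2.4]
grip_width: 0.094
```

```bash
python3 -c "
from h import *
fix(86.8)
arc(.05)
p,d=cam('scene');cv2.imwrite('pics/s2c.png',cv2.resize(p[130:280,140:320,::-1],None,fx=4,fy=4))"
```

```text
t 5.53 tcp [ 0.5617 -0.2706  0.2734] yaw 86.63 tilt [ 0.28 -0.27] unit [ 0.0044 -0.1752  0.2734] rack [ 0.0368 -0.4914  0.2734] F [ 1.7  2.9 -2.4] g 8.0 q [ 0.43  0.53 -0.02  1.45  0.01  1.15  1.91]
turn to fix (tool,deg) [ 0.29  0.25 -0.17]
phi 2.196 rad 0.1831
[-0.0025 -0.0012  0.0115]
[-0.0067 -0.      0.0057]
[-0.0064 -0.      0.006 ]
[-0.0061 -0.      0.0063]
[-0.0058 -0.      0.0066]
```

View pics/s2c.png

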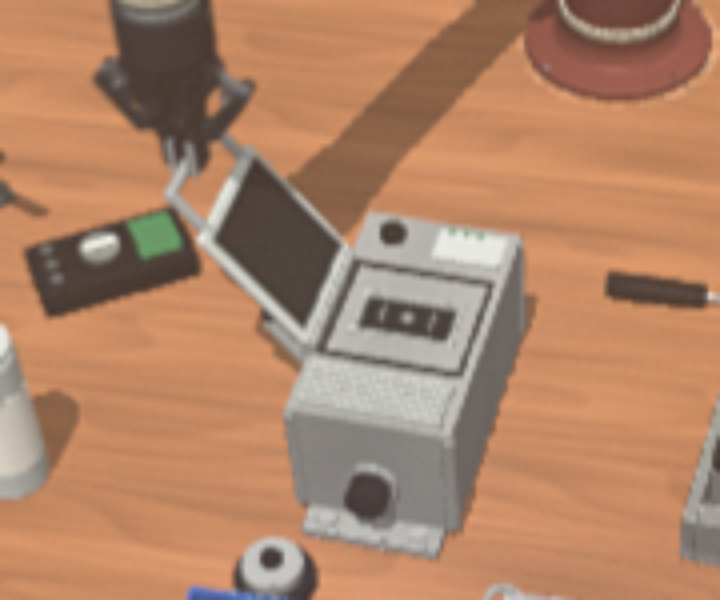

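The hatch is past upright and still gripped. The pack top is visible in the well at (407,318) in the crop.

>>> move_arm --plan '[[[-0.006, 0, 0.006, 0, 0, 0, 0], [-0.0065, 0, 0.006, 0, 0, 0, 0], [-0.006, 0, 0.0065, 0, 0, 0, 0], [0, 0, 0, 0, 0, 0, 0]]]'

```text
clock: 5.92
position: [0.5615, -0.2771, 0.2676]
tcp_rot: [0.725, 0.689, 0.009, -0.004]
force: [0.4, 0.2, -4.3]
grip_width: 0.097
```

```bash
python3 -c "
from h import *
fix(86.8)
arc(.05)"
```

```text
t 5.92 tcp [ 0.5615 -0.2771  0.2676] yaw 87.05 tilt [0.48 1.01] unit [ 0.0047 -0.1816  0.2676] rack [ 0.0372 -0.4978  0.2676] F [ 0.4  0.2 -4.3] g 8.3 q [ 0.45  0.55 -0.03  1.44 -0.    1.15  1.95]
turn to fix (tool,deg) [ 0.43 -1.04  0.24]
phi 2.244 rad 0.1824
[-0.0026 -0.0014  0.0109]
[-0.0065 -0.0001  0.0058]
[-0.0062 -0.0001  0.0062]
[-0.0059 -0.0001  0.0065]
[-0.0056 -0.0001  0.0068]
```

>>> move_arm --plan '[[[-0.005, 0, 0.008, 0.4, -1.0, 0, 0], [-0.005, 0, 0.008, 0, 0, 0, 0], [0, 0, 0, 0, 0, 0, 0]]]'

```text
clock: 6.17
position: [0.5615, -0.2771, 0.2677]
tcp_rot: [0.722, 0.691, 0.006, -0.001]
force: [0.7, 2.6, -6.6]
grip_width: 0.095
```

```bash
python3 -c "
from h import *
fix(86.8)
arc(.05)
for n,a in [('scene',(130,280,140,320)),('top',(160,280,260,440))]:
  p,d=cam(n);cv2.imwrite('pics/3%s.png'%n,cv2.resize(p[a[0]:a[1],a[2]:a[3],::-1],None,fx=3,fy=3))
  W=cloud(n,d);
  for r in bot.silhouettes('hatch',n)[:1]:
    m=cv2.erode(r['pixels'].astype(np.uint8),np.ones((3,3)))>0
    w=W[m];w=w[~np.isnan(w[:,0])];U=R.from_euler('z',YU).as_matrix();q=(w-C)@U
    q=q[(q[:,1]<-.075)&(q[:,1]>-.15)&(q[:,2]>.15)];l=np.polyfit(q[:,1],q[:,2],1);print(n,len(q),'angle',np.pi+np.arctan(l[0]))
"
```

```text
t 6.17 tcp [ 0.5615 -0.2771  0.2677] yaw 87.49 tilt [0.38 0.6 ] unit [ 0.0047 -0.1816  0.2677] rack [ 0.0372 -0.4978  0.2677] F [ 0.7  2.6 -6.6] g 8.1 q [ 0.45  0.55 -0.03  1.45  0.    1.15  1.95]
turn to fix (tool,deg) [ 0.35 -0.62  0.69]
phi 2.243 rad 0.1824
[-0.0025 -0.0015  0.011 ]
[-0.0065 -0.0001  0.0059]
[-0.0062 -0.0001  0.0062]
[-0.0059 -0.0001  0.0065]
[-0.0055 -0.0001  0.0068]
scene 813 angle 2.2878833324910812
top 1677 angle 2.2946525227033905
```

View pics/3scene.png

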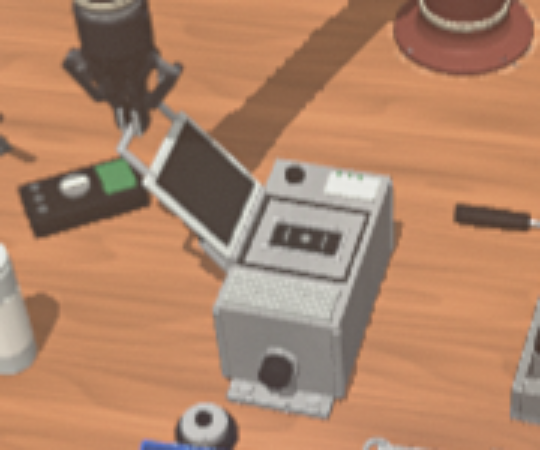

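The fitted hatch angle is about 2.29, so it rests on its stops. I release the bar and rise.

>>> move_arm --plan '[[[0, 0, 0, 0, 0, 0, 0.03], [0, 0, 0, 0, 0, 0, 0.03], [0, 0, -0.02, 0, 0, 0, 0.03], [0, 0, -0.03, 0, 0, 0, 0.03]]]'

```text
clock: 6.7
position: [0.5583, -0.2819, 0.307]
tcp_rot: [0.724, 0.69, -0.001, -0.006]
force: [-0.2, -0.5, 0.0]
grip_width: 0.35
```

```bash
python3 - <<'E'
from h import *
fix(86.8)
p,d=cam('top','t4.png');W=cloud('top',d)
cv2.imwrite('pics/t4c.png',cv2.resize(p[160:280,260:440,::-1],None,fx=4,fy=4))
for q in ['pack','hatch']:
  for r in bot.silhouettes(q,'top')[:3]:
    m=cv2.erode(r['pixels'].astype(np.uint8),np.ones((3,3)))>0
    w=W[m];w=w[~np.isnan(w[:,0])];print(q,r['conf'],r['xy'],np.median(w,0).round(4))
    if q=='hatch':
      U=R.from_euler('z',YU).as_matrix();k=(w-C)@U
      k=k[(k[:,1]<-.075)&(k[:,1]>-.15)&(k[:,2]>.15)]
      if len(k)>50: l=np.polyfit(k[:,1],k[:,2],1);print(len(k),'angle',np.pi+np.arctan(l[0]))
E
```

```text
t 6.7 tcp [ 0.5583 -0.2819  0.307 ] yaw 87.26 tilt [-0.55  0.48] unit [ 0.0017 -0.1866  0.307 ] rack [ 0.0345 -0.5029  0.307 ] F [-0.2 -0.5  0. ] g 29.9 q [ 0.45  0.53 -0.02  1.37  0.01  1.26  1.95]
turn to fix (tool,deg) [-0.57 -0.45  0.47]
pack 0.59 [0.5893, 0.5157] [ 0.5677 -0.0951  0.1369]
hatch 0.72 [0.6238, 0.3657] [ 0.7591 -0.1672  0.0352]
hatch 0.71 [0.4579, 0.3769] [0.7475 0.0905 0.0073]
hatch 0.68 [0.6766, 0.5133] [ 0.5579 -0.2132  0.2072]
1761 angle 2.2912492785754335
```

View pics/t4c.png

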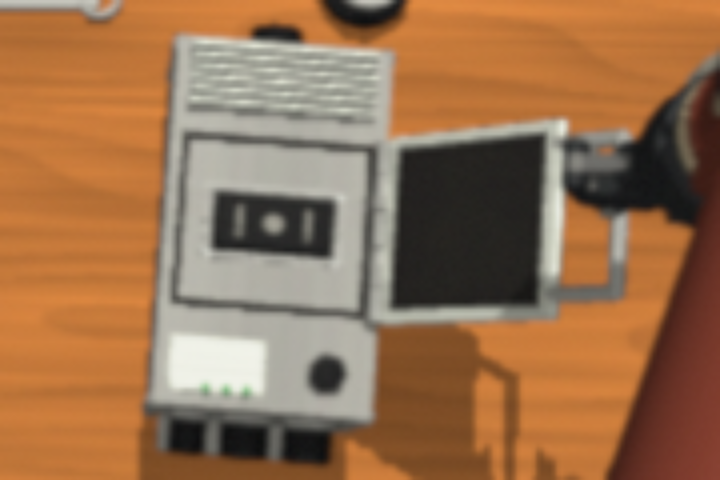

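Pack centre measures (0.5677, -0.0951), matching the unit fit. I travel there, turning to yaw -3.2.

```bash
cat >> h.py <<'E'
def go(t,yaw,n):
    s=bot.read_state();r=R.from_quat(s['tcp_rot']).as_matrix();p=s['position'].copy();t=np.array(t)
    y=np.radians(yaw);T=np.array([[np.cos(y),np.sin(y),0],[np.sin(y),-np.cos(y),0],[0,0,-1]])
    rv=R.from_matrix(r.T@T).as_rotvec();d=(t-p)/n
    for k in range(n):
        rk=r@R.from_rotvec(rv*k/n).as_matrix()
        print((rk.T@d).round(4),np.degrees(rv/n).round(2))
def U2W(x,y,z): return R.from_euler('z',YU).as_matrix()@np.array([x,y,z])+C
def R2W(x,y,z): return R.from_euler('z',YR).as_matrix()@np.array([x,y,z])+RC
E
python3 -c "
from h import *
go(U2W(0,0,.28),-3.2,14)"
```

```text
[ 0.0134 -0.0002  0.0023] [-0.01 -0.01  6.46]
[ 0.0133 -0.0017  0.0023] [-0.01 -0.01  6.46]
[ 0.013  -0.0032  0.0023] [-0.01 -0.01  6.46]
[ 0.0126 -0.0046  0.0023] [-0.01 -0.01  6.46]
[ 0.012  -0.006   0.0023] [-0.01 -0.01  6.46]
[ 0.0112 -0.0073  0.0023] [-0.01 -0.01  6.46]
[ 0.0103 -0.0085  0.0023] [-0.01 -0.01  6.46]
[ 0.0093 -0.0096  0.0023] [-0.01 -0.01  6.46]
[ 0.0082 -0.0106  0.0023] [-0.01 -0.01  6.46]
[ 0.0069 -0.0115  0.0023] [-0.01 -0.01  6.46]
[ 0.0056 -0.0122  0.0023] [-0.01 -0.01  6.46]
[ 0.0042 -0.0127  0.0023] [-0.01 -0.01  6.46]
[ 0.0027 -0.0131  0.0023] [-0.01 -0.01  6.46]
[ 0.0012 -0.0133  0.0023] [-0.01 -0.01  6.46]
```

>>> move_arm --plan '[[[0.013, 0, 0, 0, 0, 6.5, 0], [0.013, -0.0015, 0, 0, 0, 6.5, 0], [0.013, -0.003, 0, 0, 0, 6.5, 0], [0.0125, -0.0045, 0, 0, 0, 6.5, 0], [0.012, -0.006, 0, 0, 0, 6.5, 0]]]'

```text
clock: 7.27
position: [0.5616, -0.2238, 0.3037]
tcp_rot: [0.896, 0.443, -0.004, -0.001]
force: [0.3, -0.5, -0.6]
grip_width: 0.0
```

>>> move_arm --plan '[[[0.011, -0.0075, 0.003, 0, 0, 6.5, 0], [0.0105, -0.0085, 0.003, 0, 0, 6.5, 0], [0.0095, -0.0095, 0.003, 0, 0, 6.5, 0], [0.008, -0.0105, 0.003, 0, 0, 6.5, 0], [0.007, -0.0115, 0.003, 0, 0, 6.5, 0]]]'

```text
clock: 7.68
position: [0.5658, -0.1574, 0.2801]
tcp_rot: [0.987, 0.158, -0.008, 0.002]
force: [-0.2, 0.6, -0.2]
grip_width: -0.002
```

```bash
python3 -c "
from h import *
st()
go(U2W(0,0,.25),-3.2,5)"
```

```text
t 7.68 tcp [ 0.5658 -0.1574  0.2801] yaw 18.18 tilt [-0.92 -0.34] unit [ 0.0023 -0.0619  0.2801] rack [ 0.0302 -0.3782  0.2801] F [-0.2  0.6 -0.2] g -0.2 q [ 0.07  0.49  0.26  1.53 -0.12  1.15  0.67]
[ 0.0042 -0.0117  0.0059] [0.04 0.19 4.28]
[ 0.0033 -0.012   0.006 ] [0.04 0.19 4.28]
[ 0.0024 -0.0122  0.006 ] [0.04 0.19 4.28]
[ 0.0014 -0.0123  0.006 ] [0.04 0.19 4.28]
[ 0.0005 -0.0124  0.006 ] [0.04 0.19 4.28]
```

>>> move_arm --plan '[[[0.0042, -0.0117, 0.006, 0, 0.2, 4.3, 0], [0.0033, -0.012, 0.006, 0, 0.2, 4.3, 0], [0.0024, -0.0122, 0.006, 0, 0.2, 4.3, 0], [0.0014, -0.0123, 0.006, 0, 0.2, 4.3, 0], [0.0005, -0.0124, 0.006, 0, 0.2, 4.3, 0]]]'

```text
clock: 8.1
position: [0.5663, -0.0947, 0.2409]
tcp_rot: [0.999, -0.04, -0.003, 0.005]
force: [0.6, 0.4, 0.3]
grip_width: -0.003
```

```bash
python3 -c "
from h import *
st()
go(U2W(0,0,.18),-3.2,3)"
```

```text
t 8.1 tcp [ 0.5663 -0.0947  0.2409] yaw -4.63 tilt [-0.35 -0.54] unit [-0.0008  0.0007  0.2409] rack [ 0.0248 -0.3158  0.2409] F [0.6 0.4 0.3] g -0.3 q [-0.1   0.51  0.35  1.64 -0.18  1.03  0.22]
[0.0004 0.     0.0203] [ 0.19  0.1  -0.48]
[0.0003 0.0001 0.0203] [ 0.19  0.1  -0.48]
[0.0003 0.0002 0.0203] [ 0.19  0.1  -0.48]
```

>>> move_arm --plan '[[[0.0004, 0, 0.02, 0.2, 0.1, -0.5, 0], [0.0003, 0, 0.02, 0.2, 0.1, -0.5, 0], [0.0003, 0, 0.02, 0.2, 0.1, -0.5, 0], [0, 0, 0.015, 0, 0, 0, 0], [0, 0, 0.01, 0, 0, 0, 0]]]'

```text
clock: 8.52
position: [0.5663, -0.0916, 0.1466]
tcp_rot: [1.0, -0.024, -0.002, 0.001]
force: [0.2, 0.9, 0.0]
grip_width: 0.001
```

```bash
python3 -c "
from h import *
fix(-3.2)
go(U2W(0,0,.14),-3.2,2)"
```

```text
t 8.52 tcp [ 0.5663 -0.0916  0.1466] yaw -2.8 tilt [-0.21 -0.13] unit [-0.0009  0.0038  0.1466] rack [ 0.0246 -0.3127  0.1466] F [0.2 0.9 0. ] g 0.0 q [-0.07  0.61  0.3   1.76 -0.23  0.82  0.29]
turn to fix (tool,deg) [0.14 0.2  0.4 ]
[0.0004 0.0019 0.0033] [0.07 0.1  0.2 ]
[0.0004 0.0019 0.0033] [0.07 0.1  0.2 ]
```

>>> move_arm --plan '[[[0.001, 0.004, 0.006, 0.1, 0.2, 0.4, 0], [0, 0, 0.005, 0, 0, 0, 0], [0, 0, 0.004, 0, 0, 0, 0]]]'

```text
clock: 8.77
position: [0.5657, -0.0963, 0.1285]
tcp_rot: [1.0, -0.028, -0.003, 0.0]
force: [-2.5, 3.0, 12.8]
grip_width: 0.002
```

```bash
python3 -c "
from h import *
fix(-3.2)"
```

```text
t 8.77 tcp [ 0.5657 -0.0963  0.1285] yaw -3.27 tilt [-0.29 -0.03] unit [-0.0013 -0.0008  0.1285] rack [ 0.0244 -0.3174  0.1285] F [-2.5  3.  12.8] g 0.2 q [-0.06  0.63  0.3   1.77 -0.25  0.78  0.3 ]
turn to fix (tool,deg) [ 0.05  0.29 -0.07]
```

Pressed 7.5 mm at 12.8 N, so the catch should be free. I lift off slowly and then clear.

>>> move_arm --plan '[[[0, 0, -0.008, 0, 0, 0, 0], [0, 0, -0.015, 0, 0, 0, 0], [0, 0, -0.02, 0, 0, 0, 0], [0, 0, -0.03, 0, 0, 0, 0.07], [0, 0, -0.01, 0, 0, 0, 0.07]]]'

```text
clock: 9.18
position: [0.5663, -0.0983, 0.2129]
tcp_rot: [1.0, -0.03, -0.003, 0.001]
force: [1.2, -0.1, -0.3]
grip_width: 0.274
```

```bash
python3 - <<'E'
from h import *
fix(-3.2)
p,d=cam('scene');W=cloud('scene',d)
cv2.imwrite('pics/s5.png',cv2.resize(p[130:280,140:320,::-1],None,fx=4,fy=4))
for r in bot.silhouettes('pack','scene')[:4]:
    w=W[cv2.erode(r['pixels'].astype(np.uint8),np.ones((3,3)))>0];w=w[~np.isnan(w[:,0])];print(r['conf'],len(w),np.median(w,0).round(4), w[:,2].max())
E
```

```text
t 9.18 tcp [ 0.5663 -0.0983  0.2129] yaw -3.43 tilt [-0.4  -0.15] unit [-0.0006 -0.0028  0.2129] rack [ 0.0251 -0.3193  0.2129] F [ 1.2 -0.1 -0.3] g 23.4 q [-0.08  0.53  0.34  1.68 -0.2   0.97  0.27]
turn to fix (tool,deg) [ 0.18  0.39 -0.23]
0.92 265 [ 0.5805 -0.0917  0.1678] 0.1777088332549457
```

View pics/s5.png

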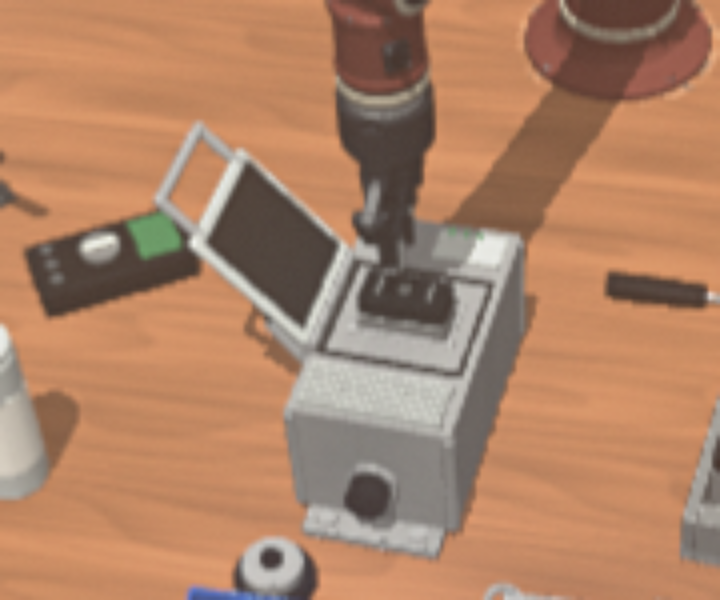

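The pack has sprung up, with its top near z 0.171. I open, descend around it and grip.

>>> move_arm --plan '[[[0.001, 0, 0, 0.2, 0.4, 0, 0.065], [0, -0.003, 0, 0, 0, 0, 0.065], [0, 0, 0.02, 0, 0, 0, 0.065], [0, 0, 0.02, 0, 0, 0, 0.065]]]'

```text
clock: 9.62
position: [0.5679, -0.0961, 0.1712]
tcp_rot: [1.0, -0.031, 0.002, 0.0]
force: [0.9, 0.2, -0.8]
grip_width: 0.761
```

```bash
python3 -c "
from h import *
fix(-3.2)
go(U2W(0,0,.138),-3.2,2)"
```

```text
t 9.62 tcp [ 0.5679 -0.0961  0.1712] yaw -3.51 tilt [ 0.26 -0.03] unit [ 0.0009 -0.0006  0.1712] rack [ 0.0265 -0.317   0.1712] F [ 0.9  0.2 -0.8] g 65.0 q [-0.07  0.58  0.32  1.73 -0.23  0.86  0.28]
turn to fix (tool,deg) [ 0.01 -0.26 -0.31]
[-0.0005 -0.0003  0.0166] [ 0.   -0.13 -0.16]
[-0.0005 -0.0003  0.0166] [ 0.   -0.13 -0.16]
```

>>> move_arm --plan '[[[-0.0005, 0, 0.0165, 0, -0.1, -0.2, 0.065], [-0.0005, 0, 0.0165, 0, -0.1, -0.1, 0.065], [0, 0, 0, 0, 0, 0, 0.065]]]'

```text
clock: 9.87
position: [0.5623, -0.0944, 0.1299]
tcp_rot: [1.0, -0.028, -0.006, -0.001]
force: [-0.7, 0.2, -0.4]
grip_width: 0.764
```

```bash
python3 -c "
from h import *
fix(-3.2)
go(U2W(0,0,.138),-3.2,2)"
```

```text
t 9.87 tcp [ 0.5623 -0.0944  0.1299] yaw -3.19 tilt [-0.67  0.1 ] unit [-0.0048  0.0008  0.1299] rack [ 0.0208 -0.3159  0.1299] F [-0.7  0.2 -0.4] g 65.2 q [-0.06  0.63  0.3   1.77 -0.24  0.79  0.3 ]
turn to fix (tool,deg) [-0.06  0.68  0.01]
[ 0.0023  0.0004 -0.0041] [-0.03  0.34  0.  ]
[ 0.0024  0.0004 -0.004 ] [-0.03  0.34  0.  ]
```

>>> move_arm --plan '[[[0.005, 0.0007, -0.009, 0, 0.7, 0, 0.065], [0, 0, 0, 0, 0, 0, 0.065]]]'

```text
clock: 10.03
position: [0.5664, -0.0952, 0.1375]
tcp_rot: [1.0, -0.028, -0.002, -0.001]
force: [0.4, -0.0, 0.5]
grip_width: 0.761
```

```bash
python3 -c "
from h import *
fix(-3.2)
go(U2W(0,0,.138),-3.2,1)"
```

```text
t 10.03 tcp [ 0.5664 -0.0952  0.1375] yaw -3.21 tilt [-0.21  0.08] unit [-0.0006  0.0003  0.1375] rack [ 0.0249 -0.3162  0.1375] F [ 0.4 -0.   0.5] g 65.0 q [-0.06  0.62  0.3   1.76 -0.24  0.8   0.3 ]
turn to fix (tool,deg) [-0.07  0.22 -0.01]
[ 0.0006  0.0003 -0.0005] [-0.07  0.22 -0.01]
```

>>> move_arm --plan '[[[0, 0, 0, 0, 0, 0, 0.02], [0, 0, 0, 0, 0, 0, 0.02], [0, 0, 0, 0, 0, 0, 0.02], [0, 0, 0, 0, 0, 0, 0.02], [0, 0, 0, 0, 0, 0, 0.02]]]' --force 70

```text
clock: 10.45
position: [0.5669, -0.0953, 0.14]
tcp_rot: [1.0, -0.028, -0.0, -0.001]
force: [0.0, -1.4, -2.0]
grip_width: 0.409
```

```bash
python3 -c "
from h import *
fix(-3.2)"
```

```text
t 10.45 tcp [ 0.5669 -0.0953  0.14  ] yaw -3.22 tilt [-0.04  0.07] unit [-1.0e-04  2.0e-04  1.4e-01] rack [ 0.0255 -0.3163  0.14  ] F [ 0.  -1.4 -2. ] g 34.9 q [-0.06  0.62  0.3   1.76 -0.24  0.8   0.3 ]
turn to fix (tool,deg) [-0.06  0.04 -0.02]
```

>>> move_arm --plan '[[[0, 0, -0.015, 0, 0, 0, 0.02], [0, 0, -0.025, 0, 0, 0, 0.02], [0, 0, -0.025, 0, 0, 0, 0.02], [0, 0, -0.025, 0, 0, 0, 0.02], [0, 0, -0.025, 0, 0, 0, 0.02]]]'

```text
clock: 10.87
position: [0.5646, -0.0931, 0.2495]
tcp_rot: [1.0, -0.028, -0.007, -0.001]
force: [-0.8, -0.3, -5.0]
grip_width: 0.409
```

```bash
python3 -c "
from h import *
fix(-3.2)
p,d=cam('scene');cv2.imwrite('pics/s6.png',cv2.resize(p[100:280,140:360,::-1],None,fx=3,fy=3))
go(R2W(-.068,0,.27),-5.4,14)"
```

```text
t 10.87 tcp [ 0.5646 -0.0931  0.2495] yaw -3.17 tilt [-0.75  0.16] unit [-0.0025  0.0022  0.2495] rack [ 0.023  -0.3144  0.2495] F [-0.8 -0.3 -5. ] g 34.9 q [-0.09  0.5   0.34  1.63 -0.19  1.06  0.25]
turn to fix (tool,deg) [-0.12  0.76  0.03]
[-0.0058 -0.0227 -0.001 ] [-0.01  0.01  0.16]
[-0.0059 -0.0227 -0.001 ] [-0.01  0.01  0.16]
[-0.006  -0.0227 -0.001 ] [-0.01  0.01  0.16]
[-0.006  -0.0227 -0.001 ] [-0.01  0.01  0.16]
[-0.0061 -0.0227 -0.001 ] [-0.01  0.01  0.16]
[-0.0062 -0.0227 -0.001 ] [-0.01  0.01  0.16]
[-0.0062 -0.0226 -0.001 ] [-0.01  0.01  0.16]
[-0.0063 -0.0226 -0.001 ] [-0.01  0.01  0.16]
[-0.0063 -0.0226 -0.001 ] [-0.01  0.01  0.16]
[-0.0064 -0.0226 -0.001 ] [-0.01  0.01  0.16]
[-0.0065 -0.0226 -0.001 ] [-0.01  0.01  0.16]
[-0.0065 -0.0225 -0.0011] [-0.01  0.01  0.16]
[-0.0066 -0.0225 -0.0011] [-0.01  0.01  0.16]
[-0.0067 -0.0225 -0.0011] [-0.01  0.01  0.16]
```

View pics/s6.png

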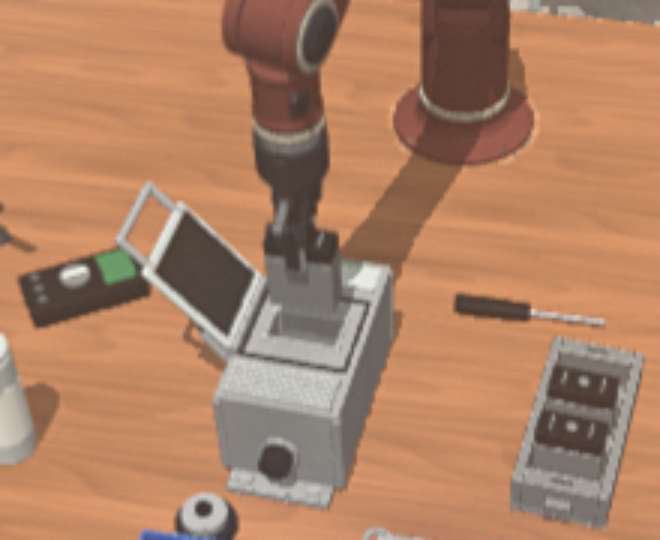

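The pack is out of the well at (300,270) and hangs straight. I carry it to the rack.

>>> move_arm --plan '[[[-0.004, -0.015, -0.004, -0.1, 0.7, 0.2, 0.02], [-0.006, -0.0225, -0.004, 0, 0, 0.2, 0.02], [-0.006, -0.0225, -0.004, 0, 0, 0.2, 0.02], [-0.006, -0.0225, -0.004, 0, 0, 0.2, 0.02], [-0.006, -0.0225, -0.004, 0, 0, 0.2, 0.02]]]'

```text
clock: 11.33
position: [0.5446, 0.0062, 0.2735]
tcp_rot: [0.999, -0.045, 0.005, 0.004]
force: [0.4, -0.1, -4.8]
grip_width: 0.413
```

>>> move_arm --plan '[[[-0.006, -0.0225, 0, 0, 0, 0.2, 0.02], [-0.006, -0.0225, 0, 0, 0, 0.2, 0.02], [-0.006, -0.0225, 0, 0, 0, 0.2, 0.02], [-0.006, -0.0225, 0, 0, 0, 0.2, 0.02], [-0.006, -0.0225, 0, 0, 0, 0.2, 0.02]]]'

```text
clock: 11.75
position: [0.5205, 0.1259, 0.2678]
tcp_rot: [0.998, -0.055, 0.002, 0.005]
force: [-0.2, -0.9, -4.2]
grip_width: 0.412
```

```bash
python3 -c "
from h import *
fix(-5.4)
go(R2W(-.068,0,.25),-5.4,5)"
```

```text
t 11.75 tcp [0.5205 0.1259 0.2678] yaw -6.31 tilt [ 0.15 -0.58] unit [-0.0588  0.2184  0.2678] rack [-0.0416 -0.1005  0.2678] F [-0.2 -0.9 -4.2] g 35.2 q [-0.52  0.41  0.34  1.71 -0.14  1.04 -0.24]
turn to fix (tool,deg) [ 0.56 -0.21 -0.91]
[-0.0056 -0.02    0.0033] [ 0.11 -0.04 -0.18]
[-0.0056 -0.0201  0.0034] [ 0.11 -0.04 -0.18]
[-0.0055 -0.0201  0.0034] [ 0.11 -0.04 -0.18]
[-0.0054 -0.0201  0.0035] [ 0.11 -0.04 -0.18]
[-0.0054 -0.0201  0.0035] [ 0.11 -0.04 -0.18]
```

>>> move_arm --plan '[[[-0.0055, -0.02, 0.0035, 0.1, 0, -0.2, 0.02], [-0.0055, -0.02, 0.0035, 0.1, 0, -0.2, 0.02], [-0.0055, -0.02, 0.0035, 0.1, 0, -0.2, 0.02], [-0.0055, -0.02, 0.0035, 0.1, 0, -0.2, 0.02], [-0.004, -0.012, 0.0035, 0.1, 0, -0.2, 0.02]]]'

```text
clock: 12.17
position: [0.4983, 0.2279, 0.2437]
tcp_rot: [0.999, -0.043, -0.002, 0.001]
force: [0.0, 1.0, -3.7]
grip_width: 0.41
```

>>> move_arm --plan '[[[0, 0, 0, 0, 0, 0, 0.02], [0, 0, 0, 0, 0, 0, 0.02]]]'

```text
clock: 12.33
position: [0.4954, 0.2309, 0.2409]
tcp_rot: [0.999, -0.04, -0.005, 0.001]
force: [-0.0, -0.6, -4.8]
grip_width: 0.409
```

```bash
python3 -c "
from h import *
fix(-5.4)
go(R2W(-.068,0,.2),-5.4,3)
p,d=cam('top');cv2.imwrite('pics/t7.png',cv2.resize(p[150:300,140:320,::-1],None,fx=4,fy=4))
p,d=cam('scene');cv2.imwrite('pics/s7.png',cv2.resize(p[130:280,240:420,::-1],None,fx=4,fy=4))
"
```

```text
t 12.33 tcp [0.4954 0.2309 0.2409] yaw -4.6 tilt [-0.58 -0.1 ] unit [-0.0897  0.3219  0.2409] rack [-0.0764  0.0018  0.2409] F [-0.  -0.6 -4.8] g 34.9 q [-0.68  0.46  0.3   1.71 -0.16  1.   -0.4 ]
turn to fix (tool,deg) [0.15 0.57 0.8 ]
[0.0029 0.0006 0.0136] [0.05 0.19 0.27]
[0.0029 0.0006 0.0136] [0.05 0.19 0.27]
[0.0028 0.0006 0.0136] [0.05 0.19 0.27]
```

View pics/t7.png

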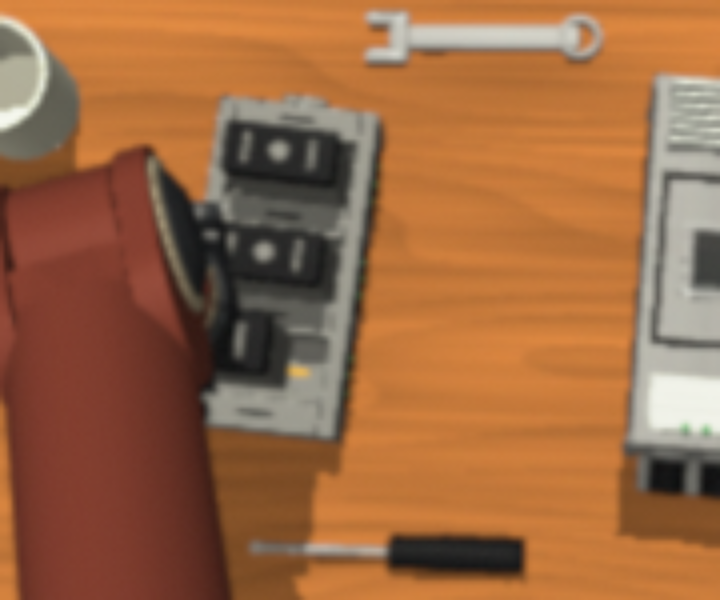

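View pics/s7.png

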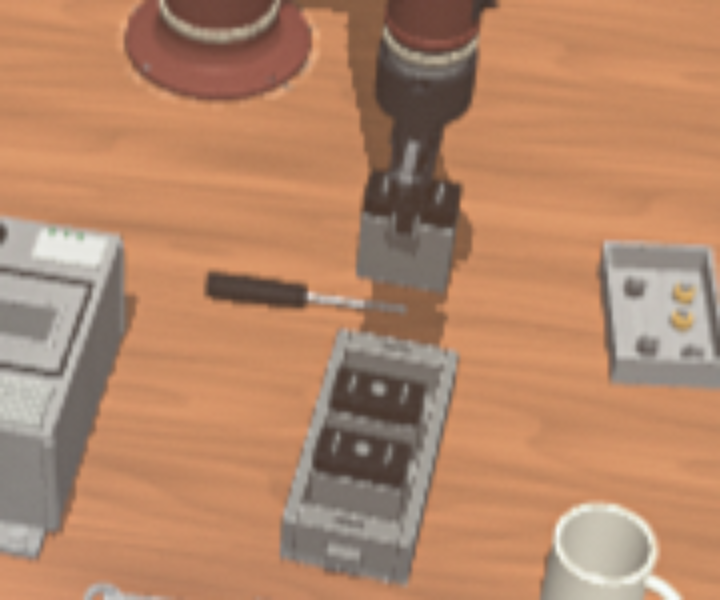

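The pack is held over the free bay, whose gold contact shows at (300,370) in the top crop. I lower to just above the rim and align.

>>> move_arm --plan '[[[0.0085, 0.002, 0.02, 0.1, 0.6, 0.8, 0.02], [0, 0, 0.02, 0, 0, 0, 0.02], [0, 0, 0.02, 0, 0, 0, 0.02], [0, 0, 0.02, 0, 0, 0, 0.02], [0, 0, 0.01, 0, 0, 0, 0.02]]]'

```text
clock: 12.85
position: [0.5128, 0.2183, 0.1543]
tcp_rot: [0.998, -0.056, 0.009, -0.0]
force: [-0.6, -0.1, -5.3]
grip_width: 0.408
```

```bash
python3 -c "
from h import *
fix(-5.4)
go(R2W(-.068,0,.13),-5.4,1)
"
```

```text
t 12.85 tcp [0.5128 0.2183 0.1543] yaw -6.37 tilt [ 1.01 -0.03] unit [-0.0717  0.3103  0.1543] rack [-0.0579 -0.0092  0.1543] F [-0.6 -0.1 -5.3] g 34.9 q [-0.63  0.57  0.28  1.81 -0.21  0.78 -0.36]
turn to fix (tool,deg) [-0.08 -1.01 -0.97]
[-0.0106 -0.009   0.0241] [-0.08 -1.01 -0.97]
```

>>> move_arm --plan '[[[-0.01, -0.009, 0.0, 0, -1.0, -1.0, 0.02], [0, 0, 0.01, 0, 0, 0, 0.02], [0, 0, 0, 0, 0, 0, 0.02]]]'

```text
clock: 13.1
position: [0.5042, 0.2235, 0.1426]
tcp_rot: [0.999, -0.05, -0.001, 0.001]
force: [-1.0, -0.9, -4.0]
grip_width: 0.409
```

```bash
python3 -c "
from h import *
fix(-5.4)
go(R2W(-.068,0,.13),-5.4,1)
"
```

```text
t 13.1 tcp [0.5042 0.2235 0.1426] yaw -5.74 tilt [-0.15 -0.16] unit [-0.0805  0.315   0.1426] rack [-0.0669 -0.0049  0.1426] F [-1.  -0.9 -4. ] g 34.9 q [-0.63  0.58  0.27  1.82 -0.21  0.77 -0.35]
turn to fix (tool,deg) [ 0.17  0.14 -0.34]
[-0.0011 -0.0049  0.0126] [ 0.17  0.14 -0.34]
```

>>> move_arm --plan '[[[-0.001, -0.005, 0.007, 0.2, 0.1, -0.3, 0.02], [0, 0, 0, 0, 0, 0, 0.02]]]'

```text
clock: 13.27
position: [0.5049, 0.2289, 0.1364]
tcp_rot: [0.999, -0.048, 0.001, -0.001]
force: [-1.1, 1.4, -5.6]
grip_width: 0.412
```

```bash
python3 -c "
from h import *
fix(-5.4)
go(R2W(-.068,0,.13),-5.4,1)
p,d=cam('top');cv2.imwrite('pics/t8.png',cv2.resize(p[180:270,160:270,::-1],None,fx=6,fy=6))
"
```

```text
t 13.27 tcp [0.5049 0.2289 0.1364] yaw -5.45 tilt [0.13 0.12] unit [-0.0801  0.3204  0.1364] rack [-0.0668  0.0006  0.1364] F [-1.1  1.4 -5.6] g 35.2 q [-0.64  0.59  0.27  1.82 -0.22  0.75 -0.35]
turn to fix (tool,deg) [-0.13 -0.12 -0.05]
[-0.0012  0.0006  0.0064] [-0.13 -0.12 -0.05]
```

View pics/t8.png

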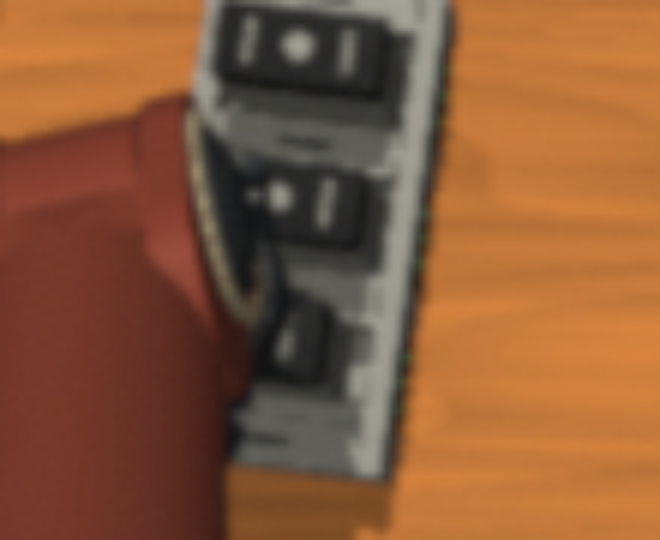

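>>> move_arm --plan '[[[-0.001, 0, 0.008, 0, 0, 0, 0.02], [0, 0, 0.008, 0, 0, 0, 0.02], [0, 0, 0, 0, 0, 0, 0.02]]]'

```text
clock: 13.57
position: [0.5065, 0.229, 0.1217]
tcp_rot: [0.999, -0.048, 0.004, -0.002]
force: [-0.6, -0.2, -4.2]
grip_width: 0.411
```

```bash
python3 -c "
from h import *
fix(-5.4)
go(R2W(-.068,0,.1),-5.4,2)
"
```

```text
t 13.57 tcp [0.5065 0.229  0.1217] yaw -5.48 tilt [0.51 0.21] unit [-0.0785  0.3206  0.1217] rack [-0.0652  0.0009  0.1217] F [-0.6 -0.2 -4.2] g 35.1 q [-0.63  0.61  0.26  1.84 -0.23  0.71 -0.34]
turn to fix (tool,deg) [-0.25 -0.49 -0.07]
[-0.0015  0.0005  0.0108] [-0.13 -0.25 -0.04]
[-0.0014  0.0005  0.0108] [-0.13 -0.25 -0.04]
```

>>> move_arm --plan '[[[-0.003, 0.001, 0.006, -0.2, -0.5, 0, 0.02], [0, 0, 0.006, 0, 0, 0, 0.02], [0, 0, 0, 0, 0, 0, 0.02]]]'

```text
clock: 13.82
position: [0.5032, 0.2282, 0.1083]
tcp_rot: [0.999, -0.048, -0.0, -0.0]
force: [0.5, 0.3, -5.1]
grip_width: 0.409
```

```bash
python3 -c "
from h import *
fix(-5.4)
go(R2W(-.068,0,.09),-5.4,2)
"
```

```text
t 13.82 tcp [0.5032 0.2282 0.1083] yaw -5.47 tilt [-0.06  0.03] unit [-0.0818  0.3197  0.1083] rack [-0.0684 -0.0002  0.1083] F [ 0.5  0.3 -5.1] g 34.9 q [-0.63  0.63  0.25  1.85 -0.23  0.69 -0.34]
turn to fix (tool,deg) [-0.03  0.06 -0.07]
[ 0.0002 -0.0001  0.0091] [-0.01  0.03 -0.04]
[ 0.0002 -0.0001  0.0091] [-0.01  0.03 -0.04]
```

The pack is inside the bay with no contact force.

>>> move_arm --plan '[[[0, 0, 0.008, 0, 0, 0, 0.02], [0, 0, 0.007, 0, 0, 0, 0.02], [0, 0, 0, 0, 0, 0, 0.02]]]'

```text
clock: 14.07
position: [0.5033, 0.2282, 0.0916]
tcp_rot: [0.999, -0.048, -0.0, -0.0]
force: [-0.5, -0.3, -4.4]
grip_width: 0.409
```

```bash
python3 -c "
from h import *
fix(-5.4)
go(R2W(-.068,0,.08),-5.4,2)
"
```

```text
t 14.07 tcp [0.5033 0.2282 0.0916] yaw -5.47 tilt [-0.05  0.03] unit [-0.0816  0.3197  0.0916] rack [-0.0683 -0.0002  0.0916] F [-0.5 -0.3 -4.4] g 34.9 q [-0.62  0.65  0.24  1.86 -0.24  0.65 -0.33]
turn to fix (tool,deg) [-0.02  0.05 -0.07]
[ 0.0001 -0.0001  0.0058] [-0.01  0.02 -0.04]
[ 0.0001 -0.0001  0.0058] [-0.01  0.02 -0.04]
```

>>> move_arm --plan '[[[0, 0, 0.006, 0, 0, 0, 0.02], [0, 0, 0.004, 0, 0, 0, 0.02], [0, 0, 0, 0, 0, 0, 0.02]]]'

```text
clock: 14.32
position: [0.5034, 0.2282, 0.0801]
tcp_rot: [0.999, -0.048, -0.001, -0.0]
force: [0.1, -0.4, -5.1]
grip_width: 0.409
```

```bash
python3 -c "
from h import *
fix(-5.4)
"
```

```text
t 14.32 tcp [0.5034 0.2282 0.0801] yaw -5.48 tilt [-0.06  0.02] unit [-0.0816  0.3196  0.0801] rack [-0.0682 -0.0002  0.0801] F [ 0.1 -0.4 -5.1] g 34.9 q [-0.61  0.67  0.23  1.87 -0.25  0.63 -0.32]
turn to fix (tool,deg) [-0.01  0.07 -0.08]
```

>>> move_arm --plan '[[[0, 0, 0.003, 0, 0, 0, 0.02], [0, 0, 0, 0, 0, 0, 0.02]]]'

```text
clock: 14.48
position: [0.504, 0.2283, 0.0811]
tcp_rot: [0.999, -0.048, -0.0, -0.001]
force: [0.2, 0.2, -5.1]
grip_width: 0.412
```

```bash
python3 -c "
from h import *
fix(-5.4)
"
```

```text
t 14.48 tcp [0.504  0.2283 0.0811] yaw -5.5 tilt [-0.04  0.12] unit [-0.081   0.3198  0.0811] rack [-0.0676 -0.      0.0811] F [ 0.2  0.2 -5.1] g 35.2 q [-0.61  0.67  0.23  1.87 -0.25  0.63 -0.32]
turn to fix (tool,deg) [-0.12  0.05 -0.1 ]
```

>>> move_arm --plan '[[[0, 0, 0.005, 0, 0, 0, 0.02], [0, 0, 0.002, 0, 0, 0, 0.02]]]'

```text
clock: 14.65
position: [0.5051, 0.2288, 0.0799]
tcp_rot: [0.999, -0.048, 0.001, -0.003]
force: [-3.1, -1.8, 2.3]
grip_width: 0.406
```

```bash
python3 -c "
from h import *
fix(-5.4)
"
```

```text
t 14.65 tcp [0.5051 0.2288 0.0799] yaw -5.5 tilt [0.09 0.32] unit [-0.0799  0.3204  0.0799] rack [-0.0665  0.0006  0.0799] F [-3.1 -1.8  2.3] g 34.7 q [-0.61  0.67  0.23  1.87 -0.25  0.62 -0.32]
turn to fix (tool,deg) [-0.32 -0.06 -0.1 ]
```

Floor contact, about 7 N over the hanging weight. I release.

>>> move_arm --plan '[[[0, 0, 0, 0, 0, 0, 0.052], [0, 0, 0, 0, 0, 0, 0.052], [0, 0, 0, 0, 0, 0, 0.052]]]'

```text
clock: 14.9
position: [0.5079, 0.2297, 0.0822]
tcp_rot: [0.999, -0.048, 0.004, -0.005]
force: [-0.5, -0.0, -0.3]
grip_width: 0.609
```

```bash
python3 -c "
from h import *
fix(-5.4)
p,d=cam('scene');cv2.imwrite('pics/s9.png',cv2.resize(p[130:280,240:420,::-1],None,fx=4,fy=4))
"
```

```text
t 14.9 tcp [0.5079 0.2297 0.0822] yaw -5.52 tilt [0.52 0.5 ] unit [-0.0771  0.3214  0.0822] rack [-0.0638  0.0017  0.0822] F [-0.5 -0.  -0.3] g 52.0 q [-0.61  0.67  0.23  1.87 -0.25  0.62 -0.32]
turn to fix (tool,deg) [-0.55 -0.47 -0.12]
```

View pics/s9.png

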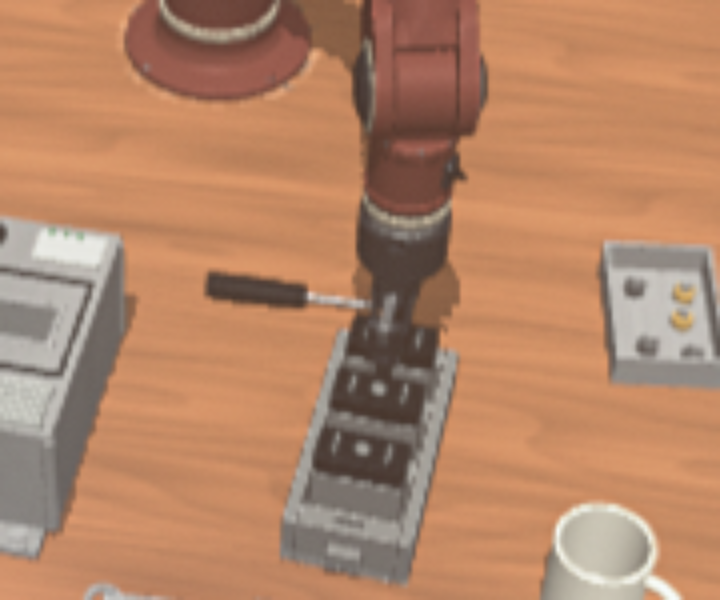

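The pack tops line up in the rack. I recentre and rise.

>>> move_arm --plan '[[[-0.004, -0.001, -0.005, -0.5, -0.5, 0, 0.052], [0, 0, -0.015, 0, 0, 0, 0.052], [0, 0, -0.02, 0, 0, 0, 0.052], [0, 0, -0.03, 0, 0, 0, 0.052], [0, 0, -0.035, 0, 0, 0, 0.04]]]'

```text
clock: 15.37
position: [0.4988, 0.2305, 0.1831]
tcp_rot: [0.999, -0.048, -0.009, 0.005]
force: [0.7, 0.6, 0.1]
grip_width: 0.484
```

>>> move_arm --plan '[[[0, 0.02, -0.035, 0, 0, 0, 0.03], [0, 0.03, -0.035, 0, 0, 0, 0.03], [0, 0.035, -0.035, 0, 0, 0, 0.03], [0, 0.035, -0.02, 0, 0, 0, 0.03], [0, 0.03, 0, 0, 0, 0, 0.03]]]'

```text
clock: 15.78
position: [0.4903, 0.0954, 0.3145]
tcp_rot: [0.999, -0.038, -0.003, 0.001]
force: [1.0, -0.1, 0.5]
grip_width: 0.349
```

```bash
python3 - <<'E'
from h import *
st()
p,d=cam('top');W=cloud('top',d);z=W[...,2]
cv2.imwrite('pics/t9.png',cv2.resize(p[150:290,160:400,::-1],None,fx=3.3,fy=3.3))
m=np.zeros(z.shape,bool);m[165:270,175:245]=1
m&=(z>.1)&(z<.14)
w=W[m];K=R.from_euler('z',YR).as_matrix();k=(w-RC)@K
for b in(-.068,0,.068):
    q=k[abs(k[:,0]-b)<.034];print(b,len(q),(q.max(0)+q.min(0))/2,q.mean(0),np.percentile(q[:,2],[5,50,95]))
E
```

```text
t 15.78 tcp [0.4903 0.0954 0.3145] yaw -4.31 tilt [-0.38 -0.11] unit [-0.0872  0.1864  0.3145] rack [-0.0687 -0.1336  0.3145] F [ 1.  -0.1  0.5] g 29.8 q [-0.49  0.32  0.35  1.72 -0.12  1.14 -0.18]
-0.068 280 [-0.06506671  0.0124722   0.10986485] [-0.0657528   0.01314041  0.11032703] [0.10589506 0.1103737  0.11471347]
0 166 [-0.0003378   0.02269711  0.10925176] [-0.00128736  0.02325915  0.11071999] [0.10616009 0.11046439 0.11547925]
0.068 307 [0.06758059 0.0017893  0.10967916] [0.06987195 0.00582223 0.11071676] [0.10615899 0.11077468 0.11480901]
```

View pics/t9.png

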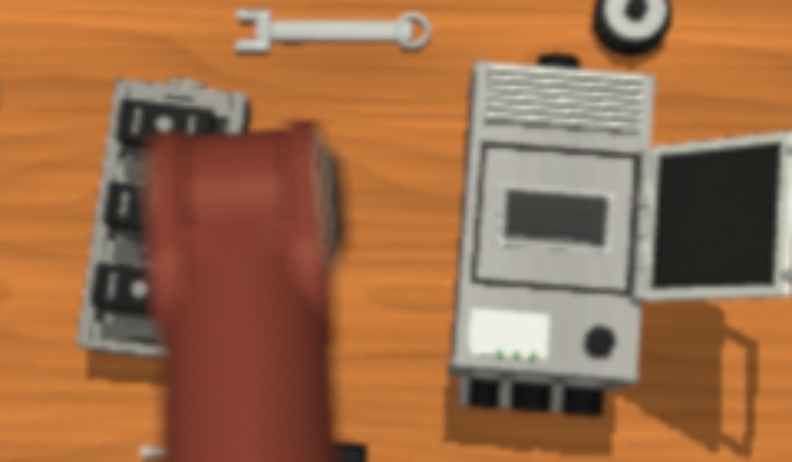

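The pack top is at 0.110, the same as its neighbours, so it is home. Now I return to the bar.

```bash
python3 -c "
from h import *
go(U2W(0.003,-.184,.33),86.8,15)"
```

```text
[ 0.0068  0.024  -0.0009] [-0.    0.05 -6.12]
[ 0.0042  0.0245 -0.0009] [-0.    0.05 -6.12]
[ 0.0015  0.0248 -0.0009] [-0.    0.05 -6.12]
[-0.0011  0.0249 -0.0009] [-0.    0.05 -6.12]
[-0.0037  0.0246 -0.0009] [-0.    0.05 -6.12]
[-0.0063  0.0241 -0.0009] [-0.    0.05 -6.12]
[-0.0089  0.0233 -0.001 ] [-0.    0.05 -6.12]
[-0.0113  0.0222 -0.001 ] [-0.    0.05 -6.12]
[-0.0136  0.0208 -0.001 ] [-0.    0.05 -6.12]
[-0.0157  0.0193 -0.001 ] [-0.    0.05 -6.12]
[-0.0177  0.0175 -0.001 ] [-0.    0.05 -6.12]
[-0.0195  0.0155 -0.001 ] [-0.    0.05 -6.12]
[-0.021   0.0133 -0.001 ] [-0.    0.05 -6.12]
[-0.0223  0.011  -0.001 ] [-0.    0.05 -6.12]
[-0.0234  0.0086 -0.0011] [-0.    0.05 -6.12]
```

>>> move_arm --plan '[[[0.007, 0.024, -0.002, 0, 0, -6.1, 0.03], [0.004, 0.0245, -0.002, 0, 0, -6.1, 0.03], [0.0015, 0.025, -0.002, 0, 0, -6.1, 0.03], [-0.001, 0.025, -0.002, 0, 0, -6.1, 0.03], [-0.0035, 0.0245, -0.002, 0, 0, -6.1, 0.03]]]'

```text
clock: 16.25
position: [0.5126, -0.034, 0.3257]
tcp_rot: [0.972, 0.236, -0.006, 0.001]
force: [0.3, 0.2, -0.4]
grip_width: 0.347
```

>>> move_arm --plan '[[[-0.0063, 0.024, -0.001, 0, 0, -6.1, 0.03], [-0.009, 0.0233, -0.001, 0, 0, -6.1, 0.03], [-0.0113, 0.022, -0.001, 0, 0, -6.1, 0.03], [-0.0136, 0.021, -0.001, 0, 0, -6.1, 0.03], [-0.0157, 0.0193, -0.001, 0, 0, -6.1, 0.03]]]'

```text
clock: 16.67
position: [0.5409, -0.1586, 0.3304]
tcp_rot: [0.868, 0.496, -0.007, -0.002]
force: [0.9, -0.3, -0.7]
grip_width: 0.351
```

```bash
python3 -c "
from h import *
st()
go(U2W(0.003,-.184,.33),86.8,6)"
```

```text
t 16.67 tcp [ 0.5409 -0.1586  0.3304] yaw 59.45 tilt [-0.86 -0.16] unit [-0.0226 -0.0645  0.3304] rack [ 0.0055 -0.3818  0.3304] F [ 0.9 -0.3 -0.7] g 30.0 q [ 0.11  0.41  0.2   1.51 -0.07  1.24  1.36]
[-0.0157  0.0129  0.0001] [-0.13  0.07 -4.56]
[-0.0167  0.0116  0.0001] [-0.13  0.07 -4.56]
[-0.0176  0.0103  0.0001] [-0.13  0.07 -4.56]
[-0.0183  0.0089  0.0001] [-0.13  0.07 -4.56]
[-0.019   0.0074  0.0001] [-0.13  0.07 -4.56]
[-0.0195  0.0058  0.0001] [-0.13  0.07 -4.56]
```

>>> move_arm --plan '[[[-0.0157, 0.013, 0, -0.1, 0.1, -4.5, 0.03], [-0.0167, 0.0116, 0, -0.1, 0.1, -4.5, 0.03], [-0.0176, 0.0103, 0, -0.1, 0.1, -4.5, 0.03], [-0.0183, 0.009, 0, -0.1, 0.1, -4.5, 0.03], [-0.019, 0.0074, 0, -0.1, 0.1, -4.5, 0.03]]]'

```text
clock: 17.08
position: [0.558, -0.2631, 0.3285]
tcp_rot: [0.748, 0.663, -0.002, -0.005]
force: [-0.0, 0.8, 0.2]
grip_width: 0.351
```

>>> move_arm --plan '[[[-0.012, 0.004, 0, 0, 0, -2.0, 0.03], [0, 0, 0, 0, 0, 0, 0.03]]]'

```text
clock: 17.25
position: [0.5592, -0.2814, 0.3268]
tcp_rot: [0.738, 0.675, -0.004, -0.005]
force: [-0.7, -1.1, -0.8]
grip_width: 0.35
```

```bash
python3 - <<'E'
from h import *
fix(86.8)
go(U2W(0.003,-.184,.33),86.8,1)
p,d=cam('top');W=cloud('top',d)
cv2.imwrite('pics/t10.png',cv2.resize(p[150:290,290:450,::-1],None,fx=4,fy=4))
p,d=cam('scene');W=cloud('scene',d)
cv2.imwrite('pics/s10.png',cv2.resize(p[100:250,140:320,::-1],None,fx=4,fy=4))
for r in bot.silhouettes('hatch','scene')[:1]:
    w=W[r['pixels']];w=w[~np.isnan(w[:,0])];U=R.from_euler('z',YU).as_matrix();k=(w-C)@U
    b=k[k[:,2]>.25];b=b[b[:,2]<.29]
    print(len(k),len(b),np.median(b,0))
    k=k[(k[:,1]<-.075)&(k[:,1]>-.15)&(k[:,2]>.15)]
    if len(k)>50: l=np.polyfit(k[:,1],k[:,2],1);print('angle',np.pi+np.arctan(l[0]))
E
```

```text
t 17.25 tcp [ 0.5592 -0.2814  0.3268] yaw 84.88 tilt [-0.75  0.07] unit [ 0.0026 -0.186   0.3268] rack [ 0.0353 -0.5023  0.3268] F [-0.7 -1.1 -0.8] g 29.9 q [ 0.37  0.52  0.11  1.33 -0.05  1.31  1.96]
turn to fix (tool,deg) [-0.76 -0.01 -1.92]
[ 0.002   0.0003 -0.0032] [-0.76 -0.01 -1.92]
1192 124 [ 0.00858701 -0.17798322  0.27444387]
angle 2.304201782839849
```

View pics/s10.png

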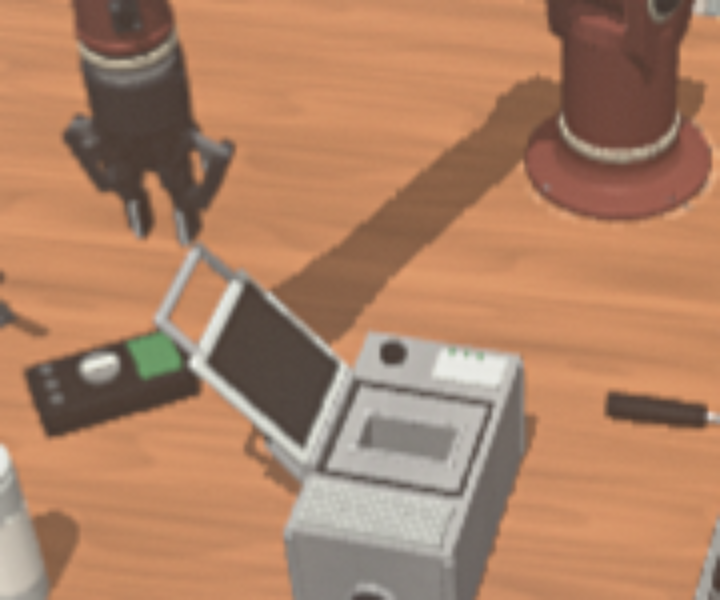

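View pics/t10.png

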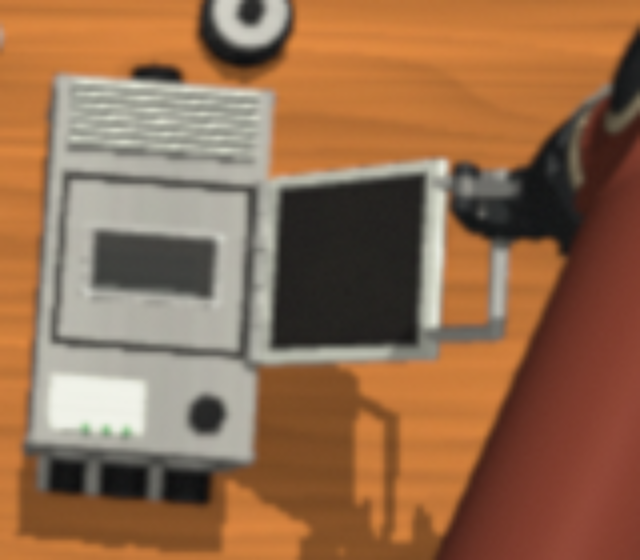

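The hatch is still at about 2.30. I align to the known bar position (unit y about -0.182) and descend.

>>> move_arm --plan '[[[0.004, 0, 0.01, -0.8, 0, -1.9, 0.034], [0, 0, 0.012, 0, 0, 0, 0.034], [0, 0, 0, 0, 0, 0, 0.034]]]'

```text
clock: 17.65
position: [0.5616, -0.2667, 0.3058]
tcp_rot: [0.723, 0.691, 0.004, -0.001]
force: [0.6, -0.5, 0.0]
grip_width: 0.395
```

```bash
python3 -c "
from h import *
fix(86.8)
go(U2W(0.003,-.182,.257),86.8,3)"
```

```text
t 17.65 tcp [ 0.5616 -0.2667  0.3058] yaw 87.35 tilt [0.25 0.33] unit [ 0.0042 -0.1712  0.3058] rack [ 0.0364 -0.4874  0.3058] F [ 0.6 -0.5  0. ] g 33.7 q [ 0.36  0.51  0.09  1.4  -0.05  1.23  1.98]
turn to fix (tool,deg) [ 0.23 -0.35  0.55]
[-0.0037 -0.0005  0.0163] [ 0.08 -0.12  0.18]
[-0.0037 -0.0005  0.0163] [ 0.08 -0.12  0.18]
[-0.0036 -0.0004  0.0163] [ 0.08 -0.12  0.18]
```

>>> move_arm --plan '[[[-0.011, -0.001, 0, 0.2, -0.3, 0.5, 0.034], [0, 0, 0.006, 0, 0, 0, 0.034], [0, 0, 0, 0, 0, 0, 0.034]]]'

```text
clock: 17.9
position: [0.5613, -0.2744, 0.301]
tcp_rot: [0.725, 0.689, 0.001, 0.0]
force: [0.9, 1.5, -0.7]
grip_width: 0.397
```

```bash
python3 -c "
from h import *
fix(86.8)
go(U2W(0.003,-.182,.257),86.8,3)"
```

```text
t 17.9 tcp [ 0.5613 -0.2744  0.301 ] yaw 87.07 tilt [0.1  0.09] unit [ 0.0043 -0.1789  0.301 ] rack [ 0.0368 -0.4951  0.301 ] F [ 0.9  1.5 -0.7] g 33.9 q [ 0.37  0.52  0.09  1.4  -0.05  1.22  1.98]
turn to fix (tool,deg) [ 0.09 -0.1   0.27]
[-0.0011 -0.0005  0.0147] [ 0.03 -0.03  0.09]
[-0.001  -0.0005  0.0147] [ 0.03 -0.03  0.09]
[-0.001  -0.0004  0.0147] [ 0.03 -0.03  0.09]
```

>>> move_arm --plan '[[[-0.003, -0.001, 0.01, 0, 0, 0.2, 0.034], [0, 0, 0.01, 0, 0, 0, 0.034], [0, 0, 0, 0, 0, 0, 0.034]]]'

```text
clock: 18.15
position: [0.5607, -0.2778, 0.2804]
tcp_rot: [0.726, 0.687, 0.002, 0.001]
force: [0.0, 0.9, -0.4]
grip_width: 0.397
```

```bash
python3 -c "
from h import *
fix(86.8)
go(U2W(0.003,-.182,.257),86.8,2)"
```

```text
t 18.15 tcp [ 0.5607 -0.2778  0.2804] yaw 86.83 tilt [0.23 0.02] unit [ 0.0039 -0.1824  0.2804] rack [ 0.0364 -0.4986  0.2804] F [ 0.   0.9 -0.4] g 33.9 q [ 0.37  0.54  0.09  1.43 -0.05  1.17  1.99]
turn to fix (tool,deg) [ 0.23 -0.03  0.03]
[ 0.0002 -0.0005  0.0117] [ 0.11 -0.01  0.01]
[ 0.0002 -0.0004  0.0117] [ 0.11 -0.01  0.01]
```

>>> move_arm --plan '[[[0, 0, 0.012, 0, 0, 0, 0.034], [0, 0, 0.01, 0, 0, 0, 0.034], [0, 0, 0, 0, 0, 0, 0.034]]]'

```text
clock: 18.4
position: [0.5604, -0.2781, 0.2565]
tcp_rot: [0.727, 0.687, 0.001, 0.001]
force: [-0.4, 0.4, -0.0]
grip_width: 0.398
```

```bash
python3 -c "
from h import *
fix(86.8)
p,d=cam('scene')
cv2.imwrite('pics/s11.png',cv2.resize(p[130:230,160:280,::-1],None,fx=6,fy=6))"
```

```text
t 18.4 tcp [ 0.5604 -0.2781  0.2565] yaw 86.77 tilt [0.18 0.04] unit [ 0.0036 -0.1827  0.2565] rack [ 0.0362 -0.4989  0.2565] F [-0.4  0.4 -0. ] g 34.0 q [ 0.37  0.55  0.09  1.47 -0.06  1.12  1.99]
turn to fix (tool,deg) [ 0.17 -0.05 -0.03]
```

View pics/s11.png

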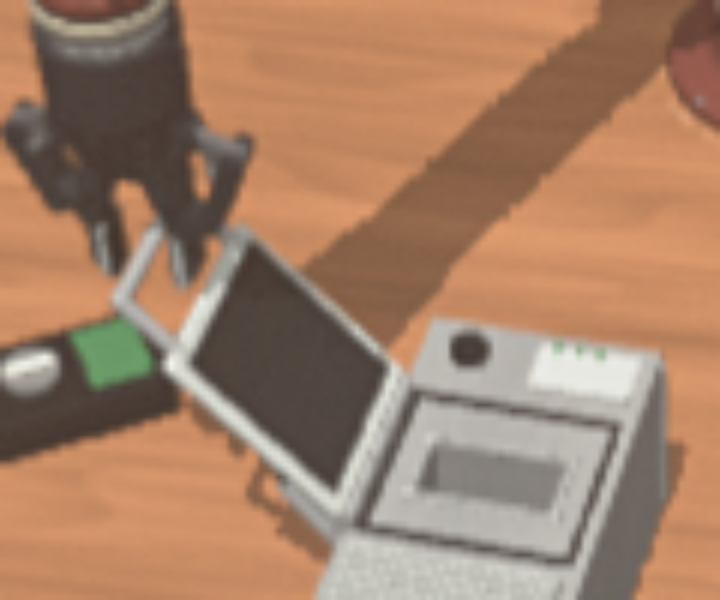

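The bar lies between the fingers. I close on it, with a firmer grip to prevent slip.

>>> move_arm --plan '[[[0, 0, 0, 0, 0, 0, 0], [0, 0, 0, 0, 0, 0, 0], [0, 0, 0, 0, 0, 0, 0], [0, 0, 0, 0, 0, 0, 0]]]' --force 50

```text
clock: 18.78
position: [0.561, -0.2786, 0.258]
tcp_rot: [0.727, 0.687, 0.002, 0.002]
force: [0.7, 0.0, -1.5]
grip_width: 0.095
```

```bash
python3 -c "
from h import *
fix(86.8)
arc(-.1)"
```

```text
t 18.78 tcp [ 0.561  -0.2786  0.258 ] yaw 86.78 tilt [ 0.27 -0.02] unit [ 0.0042 -0.1831  0.258 ] rack [ 0.0368 -0.4993  0.258 ] F [ 0.7  0.  -1.5] g 8.1 q [ 0.37  0.55  0.09  1.47 -0.06  1.12  1.99]
turn to fix (tool,deg) [ 0.28  0.01 -0.02]
phi 2.284 rad 0.1759
[ 0.0141 -0.0009 -0.0105]
[ 0.0148  0.     -0.0094]
[ 0.0157  0.     -0.0078]
[ 0.0164  0.     -0.0062]
[ 0.0169  0.     -0.0046]
```

>>> move_arm --plan '[[[0.014, 0, -0.0105, 0, 0, 0, 0], [0.015, 0, -0.0095, 0, 0, 0, 0], [0.0155, 0, -0.008, 0, 0, 0, 0], [0.0165, 0, -0.006, 0, 0, 0, 0], [0.017, 0, -0.0046, 0, 0, 0, 0]]]'

```text
clock: 19.2
position: [0.5649, -0.2054, 0.2988]
tcp_rot: [0.729, 0.684, -0.002, 0.007]
force: [1.0, -1.3, -5.3]
grip_width: 0.091
```

```bash
python3 -c "
from h import *
fix(86.8)
arc(-.12)"
```

```text
t 19.2 tcp [ 0.5649 -0.2054  0.2988] yaw 86.33 tilt [ 0.38 -0.77] unit [ 0.0041 -0.1098  0.2988] rack [ 0.0339 -0.4261  0.2988] F [ 1.  -1.3 -5.3] g 7.7 q [ 0.25  0.48  0.1   1.48 -0.04  1.17  1.85]
turn to fix (tool,deg) [ 0.43  0.75 -0.47]
phi 1.807 rad 0.1788
[ 0.0215 -0.0009 -0.0008]
[ 0.021  -0.0002 -0.0015]
[ 0.021  -0.0002  0.0011]
[ 0.0207 -0.0002  0.0036]
[ 0.0202 -0.0002  0.006 ]
```

>>> move_arm --plan '[[[0.0215, 0, -0.001, 0.4, 0.7, -0.4, 0], [0.021, 0, -0.0015, 0, 0, 0, 0], [0.021, 0, 0.001, 0, 0, 0, 0], [0.0207, 0, 0.0036, 0, 0, 0, 0], [0.02, 0, 0.006, 0, 0, 0, 0]]]'

```text
clock: 19.62
position: [0.5705, -0.1011, 0.2948]
tcp_rot: [0.728, 0.686, -0.003, 0.008]
force: [3.0, -4.0, -9.9]
grip_width: 0.09
```

```bash
python3 -c "
from h import *
fix(86.8)
arc(-.12)"
```

```text
t 19.62 tcp [ 0.5705 -0.1011  0.2948] yaw 86.62 tilt [ 0.37 -0.88] unit [ 0.0038 -0.0054  0.2948] rack [ 0.0296 -0.3217  0.2948] F [ 3.  -4.  -9.9] g 7.7 q [ 0.08  0.44  0.08  1.55 -0.02  1.14  1.67]
turn to fix (tool,deg) [ 0.42  0.86 -0.17]
phi 1.217 rad 0.1809
[ 0.0176 -0.0007  0.0133]
[ 0.0183 -0.0001  0.0104]
[ 0.0169 -0.0001  0.0125]
[ 0.0153 -0.0002  0.0145]
[ 0.0134 -0.0002  0.0162]
```

>>> move_arm --plan '[[[0.0176, 0, 0.0133, 0.4, 0.8, -0.2, 0], [0.0183, 0, 0.0104, 0, 0, 0, 0], [0.017, 0, 0.0125, 0, 0, 0, 0], [0.0153, 0, 0.0145, 0, 0, 0, 0], [0.0134, 0, 0.016, 0, 0, 0, 0]]]'

```text
clock: 20.03
position: [0.575, -0.0181, 0.2302]
tcp_rot: [0.726, 0.688, -0.001, 0.006]
force: [1.8, -5.7, -2.8]
grip_width: 0.098
```

```bash
python3 -c "
from h import *
fix(86.8)
arc(-.1)"
```

```text
t 20.03 tcp [ 0.575  -0.0181  0.2302] yaw 86.96 tilt [ 0.39 -0.64] unit [0.0037 0.0778 0.2302] rack [ 0.0263 -0.2386  0.2302] F [ 1.8 -5.7 -2.8] g 8.3 q [-0.05  0.49  0.06  1.66 -0.02  0.98  1.53]
turn to fix (tool,deg) [0.42 0.62 0.16]
phi 0.625 rad 0.1798
[ 0.0063 -0.0005  0.0172]
[ 0.0082 -0.0001  0.0155]
[ 0.0066 -0.0001  0.0163]
[ 0.005  -0.0001  0.0168]
[ 0.0032 -0.0001  0.0172]
```

>>> move_arm --plan '[[[0.0063, 0, 0.017, 0.4, 0.6, 0, 0], [0.008, 0, 0.0155, 0, 0, 0, 0], [0.0066, 0, 0.016, 0, 0, 0, 0], [0.003, 0, 0.01, 0, 0, 0, 0]]]'

```text
clock: 20.37
position: [0.5763, 0.0081, 0.1706]
tcp_rot: [0.724, 0.689, -0.001, 0.002]
force: [0.7, -2.1, -1.1]
grip_width: 0.09
```

```bash
python3 -c "
from h import *
fix(86.8)
arc(-.05)"
```

```text
t 20.37 tcp [0.5763 0.0081 0.1706] yaw 87.16 tilt [ 0.13 -0.24] unit [0.0035 0.1039 0.1706] rack [ 0.0251 -0.2125  0.1706] F [ 0.7 -2.1 -1.1] g 7.7 q [-0.09  0.56  0.05  1.72 -0.03  0.85  1.5 ]
turn to fix (tool,deg) [0.14 0.24 0.36]
phi 0.259 rad 0.1779
[-0.0002 -0.0002  0.0091]
[ 0.0016 -0.      0.0086]
[ 0.0012 -0.      0.0087]
[ 0.0008 -0.      0.0087]
[ 0.0003 -0.      0.0088]
```

>>> move_arm --plan '[[[0, 0, 0.009, 0.1, 0.2, 0.3, 0], [0.0015, 0, 0.0085, 0, 0, 0, 0], [0.001, 0, 0.0085, 0, 0, 0, 0], [0.001, 0, 0.008, 0, 0, 0, 0]]]'

```text
clock: 20.7
position: [0.5766, 0.0122, 0.1357]
tcp_rot: [0.726, 0.687, 0.0, 0.001]
force: [-0.0, -3.4, 0.1]
grip_width: 0.093
```

```bash
python3 -c "
from h import *
fix(86.8)
arc(-.05)"
```

```text
t 20.7 tcp [0.5766 0.0122 0.1357] yaw 86.85 tilt [ 0.07 -0.03] unit [0.0035 0.108  0.1357] rack [ 0.025  -0.2084  0.1357] F [-0.  -3.4  0.1] g 8.0 q [-0.09  0.61  0.05  1.76 -0.04  0.78  1.49]
turn to fix (tool,deg) [0.07 0.03 0.05]
phi 0.061 rad 0.1764
[-0.0005 -0.0003  0.0088]
[-0.0001 -0.      0.0088]
[-0.0006 -0.      0.0088]
[-0.001  -0.      0.0087]
[-0.0014 -0.      0.0087]
```

>>> move_arm --plan '[[[0, 0, 0.006, 0, 0, 0, 0], [0, 0, 0.005, 0, 0, 0, 0], [0, 0, 0.003, 0, 0, 0, 0], [0, 0, 0, 0, 0, 0, 0]]]'

```text
clock: 21.03
position: [0.5766, 0.0123, 0.1346]
tcp_rot: [0.727, 0.686, 0.003, 0.0]
force: [-0.2, -1.8, -3.8]
grip_width: 0.09
```

```bash
python3 -c "
from h import *
fix(86.8)
arc(-.05,1)
for n in ['scene','top']:
  p,d=cam(n);W=cloud(n,d)
  U=R.from_euler('z',YU).as_matrix();k=(W-C)@U
  m=(abs(k[...,0])<.05)&(k[...,1]<.055)&(k[...,1]>-.055)&(k[...,2]>.14)&(k[...,2]<.18)
  k=k[m]
  if len(k)>50: l=np.polyfit(k[:,1],k[:,2],1);print(n,len(k),'angle',np.arctan(l[0]),np.median(k[:,2]))
"
```

```text
t 21.03 tcp [0.5766 0.0123 0.1346] yaw 86.65 tilt [0.25 0.18] unit [0.0036 0.1082 0.1346] rack [ 0.025  -0.2082  0.1346] F [-0.2 -1.8 -3.8] g 7.7 q [-0.09  0.61  0.04  1.76 -0.04  0.77  1.49]
turn to fix (tool,deg) [ 0.24 -0.19 -0.15]
phi 0.054 rad 0.1765
[-0.0007 -0.0003  0.0088]
scene 671 angle 0.004623077828833986 0.15148840531480467
top 1472 angle 0.01814131550799202 0.15061867059779854
```

The hatch is down and resting. I release and rise straight up.

>>> move_arm --plan '[[[0, 0, 0, 0, 0, 0, 0.034], [0, 0, 0, 0, 0, 0, 0.034], [0, 0, 0, 0, 0, 0, 0.034], [0, 0, -0.015, 0, 0, 0, 0.034], [0, 0, -0.02, 0, 0, 0, 0.034]]]'

```text
clock: 21.55
position: [0.5739, 0.0165, 0.1632]
tcp_rot: [0.727, 0.687, 0.0, -0.006]
force: [1.1, 0.5, 0.7]
grip_width: 0.395
```

>>> move_arm --plan '[[[0, 0, -0.03, 0, 0, 0, 0.034], [0, 0, -0.03, 0, 0, 0, 0.034], [0, 0, -0.03, 0, 0, 0, 0.034], [0.01, -0.015, -0.02, 0, 0, 0, 0.034], [0, 0, 0, 0, 0, 0, 0.034]]]'

```text
clock: 21.97
position: [0.5616, 0.0309, 0.2788]
tcp_rot: [0.726, 0.688, 0.003, -0.007]
force: [-0.4, 2.3, 0.3]
grip_width: 0.398
```

```bash
python3 - <<'E'
from h import *
st()
W0=np.load('top0.npy');U=R.from_euler('z',YU).as_matrix();K=R.from_euler('z',YR).as_matrix()
def lid(n,W):
  k=(W-C)@U
  m=(abs(k[...,0])<.05)&(k[...,1]<.055)&(k[...,1]>-.055)&(k[...,2]>.14)&(k[...,2]<.18)
  k=k[m];l=np.polyfit(k[:,1],k[:,2],1);print(n,len(k),'angle',np.arctan(l[0]),np.median(k[:,2]))
lid('start top',W0);lid('start scene',np.load('scene0.npy'))
for n in ['scene','top']:
  p,d=cam(n,'end_%s.png'%n);W=cloud(n,d);lid(n,W)
  k=((W-RC)@K);
  for b in(-.068,0,.068):
    q=k[(abs(k[...,0]-b)<.034)&(abs(k[...,1])<.06)&(k[...,2]>.1)&(k[...,2]<.14)]
    if len(q)>9:print(b,len(q),((q.max(0)+q.min(0))/2).round(4),np.median(q[:,2]).round(4))
E
```

```text
t 21.97 tcp [0.5616 0.0309 0.2788] yaw 86.91 tilt [-0.35  0.81] unit [-0.0124  0.1259  0.2788] rack [ 0.0084 -0.1912  0.2788] F [-0.4  2.3  0.3] g 34.0 q [-0.12  0.44  0.05  1.61 -0.04  1.1   1.46]
start top 1684 angle 0.0017830524811064843 0.15027538196196466
start scene 692 angle 0.009407565869231431 0.15071184181490527
scene 694 angle 0.0027959985336115235 0.1507194922487155
-0.068 206 [-0.0646  0.0008  0.1101] 0.11
0 222 [-0.001   0.0006  0.1104] 0.1106
0.068 240 [0.0674 0.0013 0.1094] 0.1107
top 1577 angle 0.008307202695892602 0.15014359270054656
-0.068 408 [-0.065   0.0019  0.1094] 0.1105
0 399 [0.     0.0018 0.11  ] 0.1111
0.068 395 [0.068  0.0015 0.1094] 0.1108
```

View pics/end_scene.png

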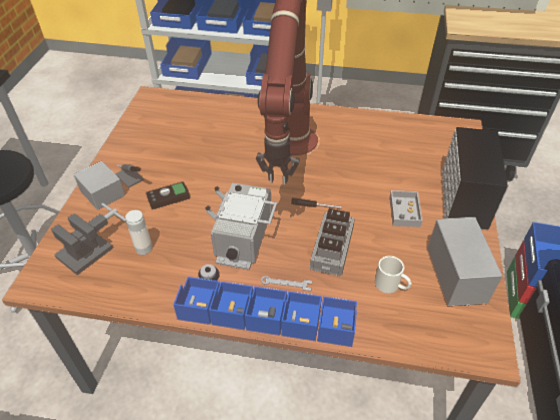

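View pics/end_top.png

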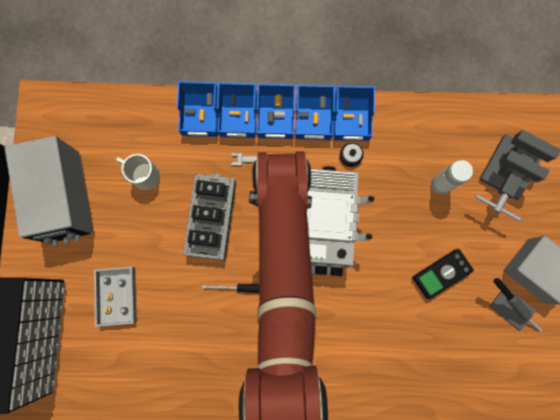

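The hatch is shut at the same angle as at the start. The pack is home about 3 mm off the bay's middle, three packs stand in the rack, and the bench things are unmoved. I hand the job in.

```bash
python3 -c "
from h import *
print(bot.finish_job())"
```

```text
the job is handed in; nothing more can be done
None
```

The pack is out of the deck unit and fully home in the rack's free bay, and the hatch is shut again. I handed the job in at about 22 s on the robot's clock; the hand-in reports no verdict.

- **Hatch open:** I swung it by its bar onto its stops. Camera fits gave about 2.29 rad, and about 2.30 rad before closing.
- **Release:** I pressed the pack down about 7.5 mm (about 13 N), and it sprang up to about z 0.171 m.
- **Placing:** I lowered the pack in until it touched the floor of the bay, then let go. Its top is at 0.110 m, level with the two packs beside it, and it is about 3 mm off the bay's middle.
- **Hatch shut:** I lowered it on the bar. The lid fits read 0.003 rad (scene camera) and 0.008 rad (top camera); at the start the two cameras read 0.009 and 0.002, so it is shut within measuring noise.
- **Surroundings:** The other packs measure in place. The bench things look unmoved in the final pictures, though the arm hid part of the spanner and screwdriver in the top view.

- **Bar slip:** The bar slid a few millimetres along the finger pads during both swings, with no visible effect.
- **Ejector not seen:** I could not check that it stayed up under the closed hatch. I saw it rise, and it does not catch again.

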